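# Put the bucking bars back in their foam trays

### The arm

A 6-joint arm with a two-finger parallel gripper is mounted at the origin on the work surface. World frame = base frame: x ahead of the robot, y to its left, z up, the work surface at z = 0. Lengths are in m, angles in degrees, forces in N, time in s.
With the tool pointing down it reaches from about 0.375 to 0.9 m from the base axis. Payload 3.1 kg.
Tool frame: the origin (TCP) lies at the very end of the fingers, on their centre line; the grasp point (between the pads) lies 19 mm behind it (grip_depth is the distance from the TCP to the grasp point, in m); x points along the fingers, y is the direction in which the jaws open and shut, and the axes are right-handed (so a half turn about x gives the same grasp; the last joint's range is limited). The gripper opens to 87 mm and grips with 3 to 60 N. Pads are 19 mm wide; open, the fingers measure 117 mm over their backs; the gripper's body (75 mm by 190 mm) begins 51 mm behind the grasp point.
Start: joints at [60.819, 30.224, 82.088, -0, 67.689, -10.227], TCP at [0.203, 0.591, 0.223] pointing down, gripper open.
Joint ranges: [-176.69, 176.69], [-43.24, 126.21], [12.49, 139.97], [-82, 262], [0, 151.66], [-163.58, 163.58]. Speed limits (degrees/s): [159.86, 159.86, 180, 180, 180, 180].

### API

Orientations are given as a 3x3 rotation matrix whose columns are the frame's x, y, z axes.
In Python, from plant import sense, read_camera, job_done, grip_depth gives the robot as it stands.
- The arm moves only by the tool step_arm, never from a script. Its argument "motion" is one flat list of numbers, 6 for each row, row after row: the shift along the tool's x, y, z in cm, then the turn, a rotation vector about the tool's x, y, z in rad. In form: [dx, dy, dz, ax, ay, az, dx, dy, dz, ax, ay, az, ...]. A call has 1 to 5 rows; each row is the pose to reach, as a shift and turn from the pose commanded when the call began, along the tool's axes at that moment; what a row does not reach only later rows make up. A row lasts 1/8 s, in which the tool goes at most 62.5 mm and 10.7 degrees, less where a joint would pass 70% of its speed; a pose out of reach is approached as far as the arm can. A call with a gripper value outside its range is refused whole. "grip" is the closure, from 0 (fully open) to 1 (shut), set as the call begins (left out, the last holds). The fingers move at their own pace and stop on an object; "squeeze" is the grip in N (left out, the last holds). Time passes only in rows, so rows that repeat a pose let the fingers close. It gives the time, the measured TCP pose, the force and the opening at its end, in the units of the state.
- sense(): the state, without advancing time (a new reading comes with each control period).
- read_camera(name): name is "side" or "top" or "wrist"; returns a dict with "frame" (400x640x3 uint8, blue, green, red), "z_map" (400x640 float32, m along the optical axis (not along the pixel's ray), 0 where there is no reading), "camera_matrix" (3x3 intrinsics, pixels), "rvec" (rotation vector, rad) and "tvec" (3), from world to camera coordinates, as OpenCV has them; the wrist camera has in their place "mount" (4x4, takes a point from camera to tool coordinates, whose origin is the TCP and whose axes are the tool frame's). Camera axes: x right, y down, z forward; pixel columns grow to the right and rows downward; lengths in m; the calibration is good to about 2 mm. A picture is of the moment at which its call begins: read the wrist's pose just before it.
- job_done(): hands the job in, once; it reports no verdict.
The state is a dict: "clock": time; "joint_pos": joint angles; "qd": joint speeds; "joint_torque": joint torques, N m; "ee_pos": TCP position; "tcp_rot": TCP orientation; "force": force on the tool from outside, world axes, zero at the start; "ft_torque": the same for the moment, N m; "gripper_width": finger opening in m.
Only numpy, scipy, OpenCV 4.12 (cv2) and the standard library are available. Lean on these libraries where they do the work, as an engineer would, in place of code of your own. Each camera call takes 0.05 s, during which the arm holds its last target.

### The job

Put the three polished steel bucking bars away, each lowered (not dropped) into the foam tray whose blue pocket is cut to its outline, lying flat on the pocket floor. The wedge bar was left partly under the skin clamped in the jig: draw it forward along the bench until it is clear of the skin before you lift it, and do not pry on the skin or jig. Leave the rivet set and the jar of rivets where they are.

Things in the scene. Friction and masses are not known exactly. Their poses are not given: they have to be found in the camera images.
- bar_wedge: Wedge-nosed bucking bar, bright steel, 0.7 kg, 112 (x) x 28 (y) x 30 mm tall: flat full-height top from x -56 to +32, sloping to 12 tall at the nose, x +56. Origin: centre of underside, z up. Starts flat on the bench, x within 0.06 rad of the jig's x, its nose half under the skin of skin_jig; the square end sticks out 50 to 63 mm towards the robot.
- bar_foot: Footed (L-shaped) bucking bar, bright steel, 0.73 kg, lying flat, 30 mm tall. In plan: shank 100 long (x -50 to +50), 26 wide (y -25 to +1 mm); foot at its +x end (x 28 to 50) standing out to y +25. Origin: underside, centre of the 100 x 50 mm outline (shank's centre line at y -12), z up.
- bar_block: Short stepped block bucking bar, bright steel, 0.54 kg, 64 (x) x 42 mm (y) in plan; 30 mm tall from x -32 to +12, then a lower step 16 mm tall to x +32. Origin: centre of the underside, z up.
- tray_wedge: Fixed tray 168 (x) x 108 mm (y), rim and dark grey foam top 14 mm above the bench, with one pocket showing a blue floor 6 mm above the bench. Origin: on the bench under the pocket's centre, z up. Pocket: long rectangle 128 (x) x 44 mm (y), for the wedge bar. Seated, a bar has its origin 6 mm above the tray's and its x along the tray's x (either way round).
- tray_foot: Fixed tray 168 (x) x 108 mm (y), rim and dark grey foam top 14 mm above the bench, with one pocket showing a blue floor 6 mm above the bench. Origin: on the bench under the pocket's centre, z up. Pocket: L like the footed bar, 8 mm larger all round (x -58 to 58, y -33 to 9; foot x 20 to 58, to y 33). Seated, a bar has its origin 6 mm above the tray's and its x along the tray's x (not turned end for end).
- tray_block: Fixed tray 168 (x) x 108 mm (y), rim and dark grey foam top 14 mm above the bench, with one pocket showing a blue floor 6 mm above the bench. Origin: on the bench under the pocket's centre, z up. Pocket: short rectangle 80 (x) x 58 mm (y), for the block bar. Seated, a bar has its origin 6 mm above the tray's and its x along the tray's x (either way round).
- skin_jig: Fixed jig: aluminium skin 155 (x) x 180 mm (y), underside 42, top 44.5 mm up, toggle-clamped (red pad) on a riser at x 85 to 150; its front 85 mm overhangs. Origin: on the bench under the middle of the skin's front edge; x away from the robot, z up. Three copper clecos at x 105, y -66, 42, 68, top at 87 mm; clamp at x 109 to 245, y within 25, handle to 190 mm high.
- rivet_set: Loose rivet set lying on the bench: dark steel, 130 mm long (x -64 to +66), up to 25 mm across, six-sided yellow grip. Not a bucking bar. Origin: underside, middle; z up.
- rivet_jar: Loose squat amber glass jar of rivets with a dark lid, 80 mm across, 66 mm tall. Origin: centre of its underside.

How it is judged:
By the outcome, as a careful person would: the job done as asked, in the order asked, and still so for the second after the job is handed in, with the robot touching nothing.
It also fails if it takes over 109 s, if anything falls off the work surface, if the arm or the gripper's body presses on something with over 40 N, if the wrist force passes 120 N, or if a joint passes its speed limit or range.

## Working session

There is one attempt and no reset: what is moved stays moved. The work goes in short steps, Python scripts to look and compute and a tool call to move; the robot and the scene stay as the last step left them, time stands still between calls to the robot, and variables do not carry over. Pictures are saved under pics/ and viewed, and the job is handed in when it is done.

Besides the shell and the picture viewer there is one more tool, called by a JSON object that holds its "api" and its "payload". step_arm: Moves the arm, as the interface text tells. Its arguments: {"type":"object","properties":{"motion":{"type":"array","items":{"type":"number"}},"grip":{"type":"number"},"squeeze":{"type":"number"}},"required":["motion"]}

```bash
ls; mkdir -p pics; python3 - <<'E'
from plant import sense, read_camera, grip_depth
import cv2,numpy as np
s=sense();print(s,grip_depth)
for n in("top","side"):
    c=read_camera(n);cv2.imwrite(f"pics/{n}0.png",c["frame"]);np.savez(f"{n}0.npz",**c)
    R=cv2.Rodrigues(np.array(c["rvec"]))[0];print(n,-R.T@np.ravel(c["tvec"]),R[2],c["camera_matrix"])
E
```

```text
pics
{'clock': 0.0, 'joint_pos': array([ 6.08210383e+01,  3.02795923e+01,  8.21571477e+01, -1.17063491e-03,
        6.76895717e+01, -1.02261171e+01]), 'qd': array([-0.0411569 ,  0.09442038, -0.04436453, -0.09075788, -0.00058403,
        0.0068321 ]), 'joint_torque': array([ 5.34405099e-04, -4.40044177e+01, -1.76595461e+01,  6.35159388e-02,
        5.81065798e-02, -1.42730578e-04]), 'ee_pos': array([0.20259053, 0.59046803, 0.2215607 ]), 'tcp_rot': array([[-1.05830213e-03,  3.24781361e-01,  9.45788532e-01],
       [-1.93401261e-03,  9.45786628e-01, -3.24782871e-01],
       [-9.99997570e-01, -2.17288535e-03, -3.72796761e-04]]), 'force': array([ 0.28056175, -0.50229696, -0.9725806 ]), 'ft_torque': array([-0.05321864,  0.013447  , -0.01644324]), 'gripper_width': 0.08713498161094932} 0.0187
top [0.43779368 0.0101253  1.10503621] [ 0.15306702 -0.01581999 -0.98808917] [[435.53627057   0.         317.34249929]
 [  0.         435.53627057 207.4534472 ]
 [  0.           0.           1.        ]]
side [-0.05529733 -0.63938061  0.9557008 ] [ 0.50646137  0.48737645 -0.71130941] [[444.82815594   0.         318.7655328 ]
 [  0.         444.82815594 200.25704725]
 [  0.           0.           1.        ]]
```

View pics/top0.png

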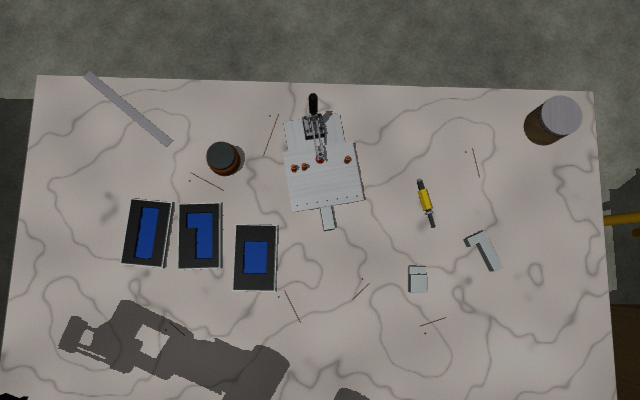

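View pics/side0.png

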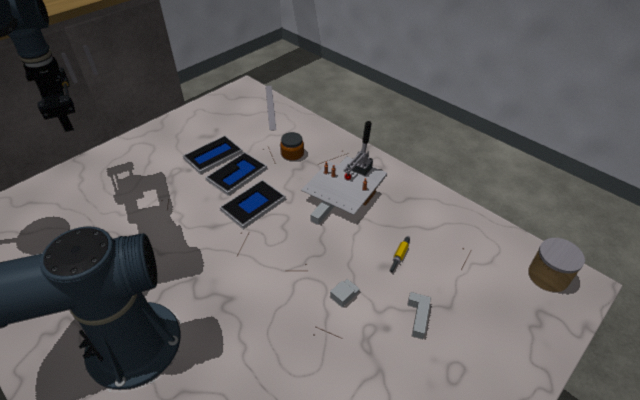

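```bash
cat > h.py <<'E'
import numpy as np,cv2
def cam(c):
    R=cv2.Rodrigues(np.array(c["rvec"]).ravel())[0];return R,np.ravel(c["tvec"]),np.array(c["camera_matrix"])
def ray(c,uv,z):
    R,t,K=cam(c);uv=np.atleast_2d(uv).astype(float)
    d=np.c_[uv,np.ones(len(uv))]@np.linalg.inv(K).T@R;o=-R.T@t
    return o+d*((z-o[2])/d[:,2])[:,None]
def world(c):
    R,t,K=cam(c);z=c["z_map"];v,u=np.indices(z.shape)
    p=np.stack([u,v,np.ones_like(u)],-1)@np.linalg.inv(K).T*z[...,None]
    return (p-t)@R
def proj(c,P):
    return cv2.projectPoints(np.atleast_2d(P).astype(float),np.array(c["rvec"]),np.array(c["tvec"]),np.array(c["camera_matrix"]),None)[0][:,0]
E
python3 - <<'E'
from h import *
for n in("top","side"):
    c=dict(np.load(f"{n}0.npz"));W=world(c);h=W[...,2]
    g=np.clip(h*1000*3+50,0,255).astype(np.uint8)
    big=c["frame"][60:310,110:520] if n=="top" else c["frame"][110:350,170:450]
    cv2.imwrite(f"pics/{n}_crop.png",cv2.resize(big,None,fx=1.95 if n=="top" else 2.4,fy=1.95 if n=="top" else 2.4,interpolation=cv2.INTER_CUBIC))
    hh=g[60:310,110:520] if n=="top" else g
    cv2.imwrite(f"pics/{n}_h.png",cv2.resize(hh,None,fx=1.9 if n=="top" else 1.2,fy=1.9 if n=="top" else 1.2))
    if n=="top":
        print("bench h",[round(float(1000*h[v,u]),1) for v,u in [(300,330),(230,390),(180,400),(270,450)]])
        f=c["frame"].astype(int);bl=((f[...,0]-f[...,2]>60)).astype(np.uint8)
        k,l,s,ct=cv2.connectedComponentsWithStats(bl)
        for i in range(1,k):
            if s[i,4]<50: continue
            m=l==i
            print("blue",s[i],np.median(h[m])*1000)
            cn=cv2.findContours(m.astype(np.uint8),0,1)[0][0][:,0]
            w=ray(c,cn,.006)[:,:2];r=cv2.minAreaRect((w*1000).astype(np.float32));print(r)
        b=((h>.022)&(h<.036)).astype(np.uint8)
        k,l,s,ct=cv2.connectedComponentsWithStats(b)
        for i in range(1,k):
            if s[i,4]<30: continue
            m=l==i;w=W[m]*1000;r=cv2.minAreaRect(w[:,:2].astype(np.float32));print("bar",s[i],np.median(w[:,2]),r)
E
```

```text
bench h [2.7, 2.8, 1.8, 0.6]
blue [136 207  23  52 783] 5.532193780303391
((533.1777954101562, 419.46978759765625), (39.79880905151367, 127.06902313232422), 86.08613586425781)
blue [188 213  24  45 801] 5.581392428213162
((530.3905639648438, 287.5224304199219), (112.78517150878906, 57.95599365234375), 3.462156057357788)
blue [244 242  23  32 676] 5.7186502441650084
((477.7978210449219, 145.60025024414062), (77.28873443603516, 54.985774993896484), 2.365976572036743)
bar [527 112  29  32 121] 29.384927247746024 ((821.5629272460938, -573.3001098632812), (95.99324035644531, 39.55350875854492), 35.90102005004883)
bar [217 166  21   9  32] 29.849832147686207 ((691.0017700195312, 221.55165100097656), (10.57049560546875, 53.023414611816406), 21.850980758666992)
bar [320 206  15  25 262] 29.63497235094009 ((579.4140625, -32.29361343383789), (57.5008430480957, 27.87724494934082), 11.521592140197754)
bar [466 231  37  40 549] 29.55444031972637 ((502.87274169921875, -425.1390075683594), (101.40352630615234, 51.05669021606445), 27.30717658996582)
bar [410 274  18  19 329] 29.89348068779813 ((423.6840515136719, -259.14093017578125), (42.95093536376953, 43.8135986328125), 89.45082092285156)
```

View pics/top_crop.png

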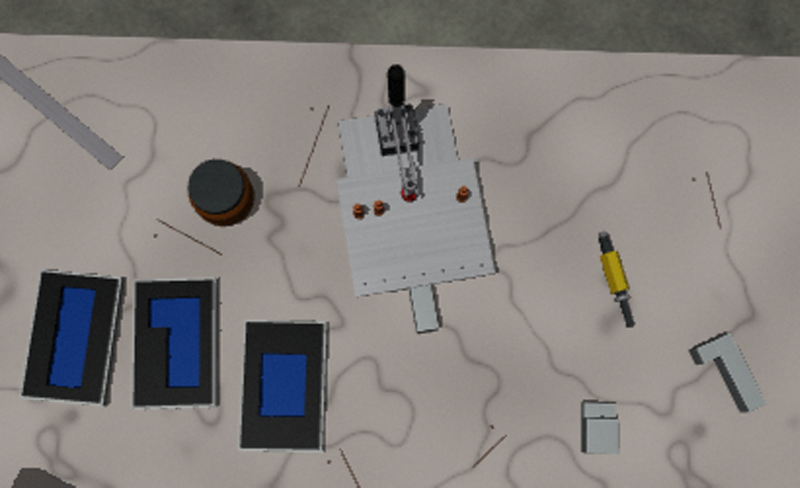

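View pics/side_crop.png

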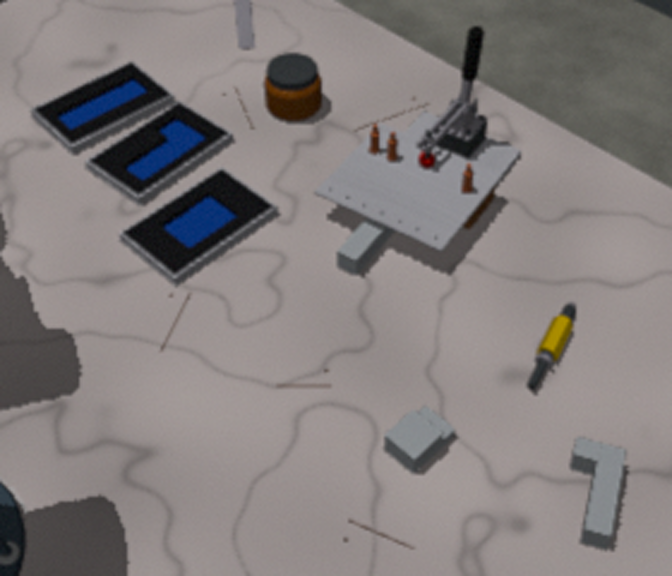

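View pics/top_h.png

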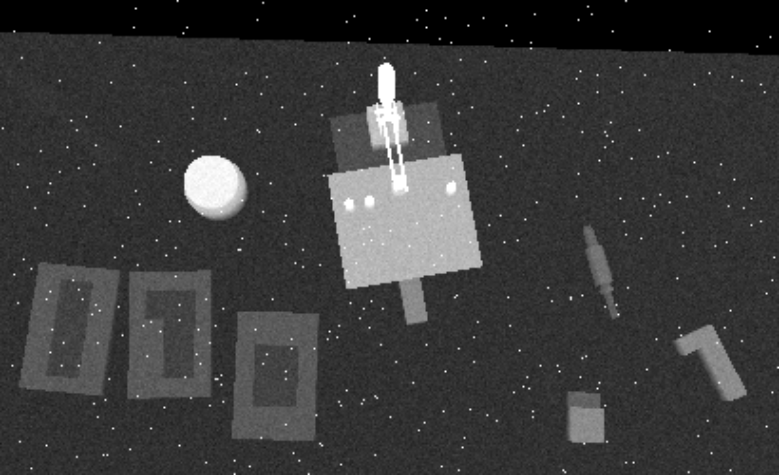

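```bash
python3 - <<'E'
from h import *
c=dict(np.load("top0.npz"));W=world(c);h=cv2.medianBlur(W[...,2].astype(np.float32),3)
b=((h>.010)&(h<.02)).astype(np.uint8)
k,l,s,ct=cv2.connectedComponentsWithStats(b)
for i in range(1,k):
    if s[i,4]<800: continue
    m=(l==i);cn=np.vstack([q[:,0] for q in cv2.findContours(m.astype(np.uint8),0,1)[0]])
    w=ray(c,cn,.014)*1000;print("tray",s[i],cv2.minAreaRect(w[:,:2].astype(np.float32)))
# foot-pocket edges and blue
f=c["frame"].astype(int);bl=((f[...,0]-f[...,2]>60))
v,u=np.where(bl&(np.indices(bl.shape)[1]>185)&(np.indices(bl.shape)[1]<215))
P=ray(c,np.c_[u,v],.006)*1000
# right (−y) long edge: per row max u
E=[];L=[]
for r in range(216,256):
    q=u[v==r]
    if len(q): E.append((q.max()+.5,r)); L.append((q.min()-.5,r))
for A,n in((np.array(E[3:-3]),'right'),(np.array(L[22:-3]),'left')):
    w=ray(c,A,.006)*1000;p=np.polyfit(w[:,0],w[:,1],1);print(n,np.degrees(np.arctan(p[0])),np.polyval(p,530))
# skin
b=((h>.038)&(h<.05)).astype(np.uint8);k,l,s,ct=cv2.connectedComponentsWithStats(b)
for i in range(1,k):
    if s[i,4]>1000:
        w=W[l==i]*1000;print("skin",s[i],np.median(w[:,2]),cv2.minAreaRect(w[:,:2].astype(np.float32)))
# brightness contours of bars: print gray around block / foot
g=cv2.cvtColor(c["frame"],6)
for nm,(y0,y1,x0,x1) in dict(wedge=(203,234,316,340),foot=(226,275,460,504),block=(260,296,404,432)).items():
    m=np.zeros(g.shape,bool);m[y0:y1,x0:x1]=(h[y0:y1,x0:x1]>.024)
    if nm=="wedge": m&=h<.036
    cn=cv2.findContours(m.astype(np.uint8),0,1)[0];cn=max(cn,key=cv2.contourArea)[:,0]
    w=ray(c,cn,.03)*1000;print(nm,m.sum(),cv2.minAreaRect(w[:,:2].astype(np.float32)))
E
```

```text
tray [ 120  198   53   70 1993] ((532.8931884765625, 417.6705322265625), (107.52464294433594, 165.83349609375), 85.91222381591797)
tray [ 177  202   44   68 1957] ((529.0004272460938, 287.209716796875), (165.79238891601562, 106.04732513427734), 3.194082021713257)
tray [ 232  224   46   68 2132] ((478.11871337890625, 145.51048278808594), (165.87100219726562, 106.27635192871094), 0.22098755836486816)
right 3.4521974172230627 257.21370250402913
left 2.7242805677986284 294.03347482071274
skin [ 283  141   81   71 4174] 44.2954637362831 ((611.208740234375, -32.46208953857422), (323.6651611328125, 180.4988555908203), 11.205986976623535)
wedge 259 ((579.4014892578125, -32.312164306640625), (57.52055358886719, 30.444252014160156), 12.939055442810059)
foot 532 ((503.0330505371094, -423.47393798828125), (101.09217071533203, 50.537166595458984), 26.210691452026367)
block 326 ((423.72021484375, -258.6780090332031), (41.820804595947266, 43.6798095703125), 89.46898651123047)
```

```bash
cat > p.py <<'E'
# usage: p.py x y z yaw n [x y z yaw n ...]  (mm, deg; n rows) : shifts in the tool axes from the present pose
import sys
from h import *
from plant import sense
from scipy.spatial.transform import Rotation as Ro
def Rt(yaw):
    a=np.radians(yaw);z=np.array([np.cos(a),np.sin(a),0]);x=np.array([0,0,-1.]);return np.c_[x,np.cross(z,x),z]
if __name__=="__main__":
    s=sense();p=np.array(s["ee_pos"])*1000;R=np.array(s["tcp_rot"]);yaw=np.degrees(np.arctan2(R[1,2],R[0,2]))
    print("t",round(s["clock"],2),"tcp",p.round(1),"yaw",round(yaw,2),"tilt",np.degrees(np.arccos(-R[2,0])).round(2),"F",np.round(s["force"],1),"w",round(s["gripper_width"]*1000,1),"J",np.round(s["joint_pos"],0))
    a=list(map(float,sys.argv[1:]));cp,cy=p,yaw;out=[]
    for i in range(0,len(a),5):
        tp=np.array(a[i:i+3]);dy=a[i+3]-cy
        n=int(a[i+4])
        for k in range(1,n+1):
            q=cp+(tp-cp)*k/n;Y=cy+dy*k/n
            d=R.T@(q-p)/10;r=Ro.from_matrix(R.T@Rt(Y)).as_rotvec()
            out.append([*[round(float(v),2) for v in d],*[round(float(v),3) for v in r]])
        cp,cy=tp,a[i+3]
    for k in range(0,len(out),5): print(out[k:k+5])
E
python3 p.py 500 -45 230 12 15; python3 - <<'E'
from plant import read_camera
print(read_camera("wrist")["mount"].round(3),read_camera("wrist")["camera_matrix"])
E
```

```text
t 0.1 tcp [202.6 590.5 221.7] yaw -18.95 tilt 0.11 F [-0.6 -0.3 -0.3] w 87.2 J [ 61.  30.  82.  -0.  68. -10.]
[[-0.05, -3.36, 3.25, -0.036, -0.0, 0.002], [-0.1, -6.73, 6.5, -0.072, -0.0, 0.002], [-0.15, -10.09, 9.75, -0.108, -0.0, 0.002], [-0.2, -13.45, 13.0, -0.144, -0.0, 0.002], [-0.25, -16.82, 16.25, -0.18, -0.0, 0.002]]
[[-0.3, -20.18, 19.51, -0.216, -0.001, 0.002], [-0.35, -23.54, 22.76, -0.252, -0.001, 0.002], [-0.4, -26.91, 26.01, -0.288, -0.001, 0.002], [-0.45, -30.27, 29.26, -0.324, -0.001, 0.002], [-0.5, -33.63, 32.51, -0.36, -0.001, 0.002]]
[[-0.55, -37.0, 35.76, -0.396, -0.001, 0.002], [-0.6, -40.36, 39.01, -0.432, -0.001, 0.002], [-0.65, -43.72, 42.26, -0.468, -0.001, 0.002], [-0.7, -47.09, 45.51, -0.504, -0.001, 0.002], [-0.75, -50.45, 48.76, -0.54, -0.001, 0.002]]
[[ 0.    -0.305  0.952 -0.163]
 [ 1.    -0.    -0.     0.001]
 [ 0.     0.952  0.305 -0.086]
 [ 0.     0.     0.     1.   ]] [[317.65452791   0.         315.62273904]
 [  0.         317.65452791 197.44418081]
 [  0.           0.           1.        ]]
```

{"api": "step_arm", "payload": {"motion": [0,-5,4.8,-0.05,0,0,0,-10,9.7,-0.11,0,0,0,-15,14.5,-0.16,0,0,0,-19,18.5,-0.2,0,0,0,-23,22,-0.25,0,0], "grip": 0, "squeeze": 50}}

```text
clock: 0.82
ee_pos: [0.335, 0.3059, 0.2227]
tcp_rot: [[0.001, 0.079, 0.997], [0.0, 0.997, -0.079], [-1.0, 0.0, 0.001]]
force: [0.6, 1.2, -0.2]
gripper_width: 0.0869
```

```bash
python3 p.py 500 -45 200 12 8
```

```text
t 0.82 tcp [335.  305.9 222.7] yaw -4.51 tilt 0.07 F [ 0.6  1.2 -0.2] w 86.9 J [ 28.  17. 106.  -0.  57. -57.]
[[0.28, -4.21, 2.4, -0.036, 0.001, -0.0], [0.57, -8.42, 4.8, -0.072, 0.001, -0.0], [0.85, -12.63, 7.2, -0.108, 0.001, -0.0], [1.14, -16.84, 9.6, -0.144, 0.001, -0.0], [1.42, -21.05, 12.01, -0.18, 0.001, -0.0]]
[[1.71, -25.26, 14.41, -0.216, 0.001, -0.0], [1.99, -29.47, 16.81, -0.252, 0.001, -0.0], [2.28, -33.68, 19.21, -0.288, 0.001, -0.0]]
```

{"api": "step_arm", "payload": {"motion": [0.5,-5,2.8,-0.04,0,0,0.9,-10,5.7,-0.08,0,0,1.3,-15,8.6,-0.13,0,0,1.6,-20,11.4,-0.17,0,0,1.9,-25,14.3,-0.22,0,0]}}

```text
clock: 1.45
ee_pos: [0.457, 0.0449, 0.2036]
tcp_rot: [[0.0, -0.14, 0.99], [0.0, 0.99, 0.14], [-1.0, 0.0, 0.0]]
force: [1.2, 0.5, 0.5]
gripper_width: 0.087
```

```bash
python3 p.py 500 -45 200 12 2
```

```text
t 1.45 tcp [457.   44.9 203.6] yaw 8.05 tilt 0.03 F [1.2 0.5 0.5] w 87.0 J [  -8.   19.  106.    0.   54. -106.]
[[0.18, -4.75, 1.5, -0.035, 0.0, -0.0], [0.36, -9.5, 3.0, -0.069, 0.001, -0.0]]
```

{"api": "step_arm", "payload": {"motion": [0.1,-4.5,1.5,-0.04,0,0,0.2,-9,3,-0.07,0,0,0.2,-9,3,-0.07,0,0,0.2,-9,3,-0.07,0,0]}}

```text
clock: 1.95
ee_pos: [0.4978, -0.0379, 0.2012]
tcp_rot: [[-0.002, -0.207, 0.978], [0.001, 0.978, 0.207], [-1.0, 0.001, -0.001]]
force: [-1.3, 1.0, 0.2]
gripper_width: 0.0869
```

```bash
cat > w.py <<'E'
import sys
from h import *
from plant import sense, read_camera
def wcam():
    s=sense();c=dict(read_camera("wrist"))
    T=np.eye(4);T[:3,:3]=s["tcp_rot"];T[:3,3]=s["ee_pos"]
    M=T@np.array(c["mount"]);R=M[:3,:3].T;c["rvec"]=cv2.Rodrigues(R)[0];c["tvec"]=-R@M[:3,3];return s,c
if __name__=="__main__":
    s,c=wcam();n=sys.argv[1];np.savez(n+".npz",**c);cv2.imwrite(f"pics/{n}.png",c["frame"])
    W=world(c);h=cv2.medianBlur(W[...,2].astype(np.float32),3)
    lo,hi=(float(v)/1000 for v in sys.argv[2:4])
    b=((h>lo)&(h<hi)).astype(np.uint8);b=cv2.morphologyEx(b,cv2.MORPH_OPEN,np.ones((3,3)))
    k,l,st,ct=cv2.connectedComponentsWithStats(b)
    for i in range(1,k):
        if st[i,4]<150: continue
        w=W[l==i]*1000;zm=np.median(w[:,2]);cn=max(cv2.findContours((l==i).astype(np.uint8),0,1)[0],key=cv2.contourArea)[:,0]
        q=ray(c,cn,float(sys.argv[4])/1000)*1000;r=cv2.minAreaRect(q[:,:2].astype(np.float32))
        print(st[i],"h",zm.round(1),np.round(r[0],1),np.round(r[1],1),round(r[2],2),"corners",cv2.boxPoints(r).round(0).tolist())
E
python3 w.py w1 22 36 30
```

```text
[  86   30   50   57 2363] h 30.9 [ 421.9 -255.4] [46.3 43.9] 89.62 corners [[400.0, -278.0], [444.0, -279.0], [444.0, -232.0], [400.0, -232.0]]
[ 294  220   25   52 1250] h 30.8 [579.3 -30.3] [65.9 27.8] 10.74 corners [[544.0, -23.0], [550.0, -50.0], [614.0, -38.0], [609.0, -11.0]]
[ 79 225  20  31 362] h 22.8 [ 623.6 -276.3] [38.3 14.4] 16.57 corners [[603.0, -275.0], [607.0, -289.0], [644.0, -278.0], [640.0, -264.0]]
```

View pics/w1.png

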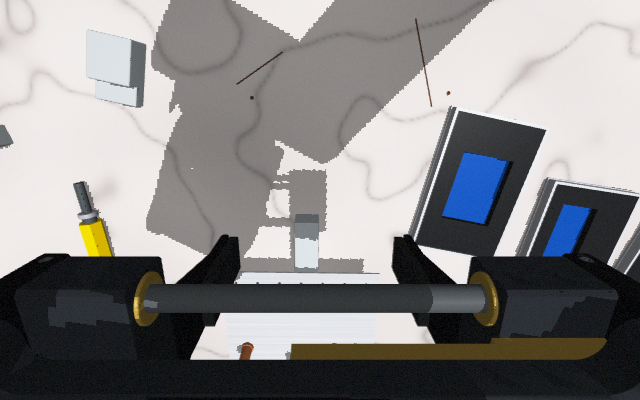

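```bash
python3 p.py 571.5 -33 35 11 5; python3 - <<'E'
from h import *
for n,rng in (("top0",None),):
    c=dict(np.load(n+".npz"));W=world(c);h=cv2.medianBlur(W[...,2].astype(np.float32),3)
    # front edge of skin: lowest row with h 38..50 per column
    P=[]
    for u in range(293,360):
        r=np.where((h[150:230,u]>.038)&(h[150:230,u]<.05))[0]
        if len(r): P.append((u,150+r.max()+.5))
    w=ray(c,np.array(P),.0445)*1000
    p=np.polyfit(w[:,1],w[:,0],1);res=w[:,0]-np.polyval(p,w[:,1]);k=abs(res)<3;p=np.polyfit(w[k,1],w[k,0],1)
    print("front edge yaw",-np.degrees(np.arctan(p[0])),"x at y=-30",np.polyval(p,-30),k.sum(),len(k))
E
```

```text
t 2.0 tcp [497.6 -37.4 201.3] yaw 12.0 tilt 0.1 F [-0.1  0.2  0.1] w 87.3 J [ -17.   22.  101.    0.   57. -119.]
[[3.32, -0.23, 1.47, 0.003, -0.001, -0.001], [6.65, -0.45, 2.94, 0.007, -0.001, -0.001], [9.97, -0.68, 4.41, 0.01, -0.001, -0.001], [13.29, -0.9, 5.88, 0.014, -0.001, -0.001], [16.62, -1.13, 7.35, 0.017, -0.001, -0.001]]
front edge yaw 11.299112062473572 x at y=-30 606.2559539524916 67 67
```

{"api": "step_arm", "payload": {"motion": [3.3,-0.2,1.8,0,0,0,6.6,-0.4,3.6,0.01,0,0,9.9,-0.6,5.4,0.01,0,0,13.2,-0.9,7.3,0.02,0,0,16,-1.1,7.35,0.02,0,0]}}

```text
clock: 2.62
ee_pos: [0.5737, -0.032, 0.0406]
tcp_rot: [[0.001, -0.191, 0.982], [-0.0, 0.982, 0.191], [-1.0, -0.0, 0.001]]
force: [-0.5, -0.5, 0.6]
gripper_width: 0.0868
```

```bash
python3 p.py 571.5 -33 12 11.3 2;python3 w.py w2 22 36 30
```

```text
t 2.62 tcp [573.7 -32.   40.6] yaw 10.99 tilt 0.06 F [-0.5 -0.5  0.6] w 86.8 J [ -14.   41.   97.    0.   41. -115.]
[[1.43, -0.03, -0.12, -0.003, 0.001, 0.0], [2.86, -0.05, -0.24, -0.005, 0.001, 0.0]]
[ 290  202   48   82 3788] h 30.9 [573.8 -31.4] [53.9 27.9] 11.28 corners [[545.0, -23.0], [550.0, -50.0], [603.0, -40.0], [597.0, -12.0]]
```

View pics/w2.png

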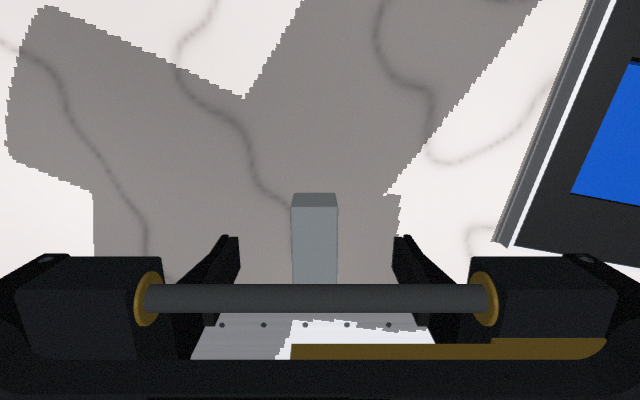

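{"api": "step_arm", "payload": {"motion": [1.4,0,-0.1,0,0,0,2.8,0,-0.2,0,0,0,2.8,0,-0.2,0,0,0]}}

```text
clock: 3.05
ee_pos: [0.5699, -0.0337, 0.0131]
tcp_rot: [[-0.002, -0.188, 0.982], [0.0, 0.982, 0.188], [-1.0, 0.001, -0.002]]
force: [0.1, 0.8, -0.5]
gripper_width: 0.0869
```

{"api": "step_arm", "payload": {"motion": [0,0,0,0,0,0,0,0,0,0,0,0,0,0,0,0,0,0,0,0,0,0,0,0,0,0,0,0,0,0], "grip": 1, "squeeze": 40}}

```text
clock: 3.68
ee_pos: [0.5708, -0.0341, 0.0136]
tcp_rot: [[0.0, -0.188, 0.982], [-0.0, 0.982, 0.188], [-1.0, -0.0, 0.0]]
force: [0.4, 0.4, 0.1]
gripper_width: 0.0449
```

{"api": "step_arm", "payload": {"motion": [0,0,0,0,0,0,0,0,0,0,0,0,0,0,0,0,0,0,0,0,0,0,0,0]}}

```text
clock: 4.18
ee_pos: [0.5707, -0.0339, 0.0135]
tcp_rot: [[-0.0, -0.188, 0.982], [0.0, 0.982, 0.188], [-1.0, 0.0, -0.0]]
force: [-1.6, 0.9, 1.0]
gripper_width: 0.0276
```

{"api": "step_arm", "payload": {"motion": [0,0,-1,0,0,0,0,0,-2.7,0,0,0,0,0,-4.5,0,0,0,0,0,-6.3,0,0,0,0,0,-8.2,0,0,0]}}

```text
clock: 4.8
ee_pos: [0.4899, -0.0499, 0.0135]
tcp_rot: [[0.001, -0.188, 0.982], [-0.0, 0.982, 0.188], [-1.0, -0.001, 0.001]]
force: [1.3, -0.2, -3.7]
gripper_width: 0.0273
```

{"api": "step_arm", "payload": {"motion": [0,0,-0.4,0,0,0,0,0,-0.8,0,0,0,0,0,-0.8,0,0,0]}}

```text
clock: 5.18
ee_pos: [0.4824, -0.0513, 0.0135]
tcp_rot: [[-0.0, -0.188, 0.982], [-0.0, 0.982, 0.188], [-1.0, -0.0, -0.0]]
force: [-0.3, -1.5, -1.8]
gripper_width: 0.0275
```

```bash
python3 p.py; python3 - <<'E'
from plant import read_camera
from h import *
c=dict(read_camera("top"));np.savez("top1.npz",**c);cv2.imwrite("pics/top1.png",cv2.resize(c["frame"][130:290,230:400],None,fx=4,fy=3.7))
c=dict(read_camera("side"));cv2.imwrite("pics/side1.png",cv2.resize(c["frame"][130:290,230:420],None,fx=4,fy=3.7))
E
```

```text
t 5.17 tcp [482.4 -51.3  13.5] yaw 10.85 tilt 0.03 F [-0.3 -1.5 -1.8] w 27.5 J [ -19.   41.  111.   -0.   28. -120.]
```

View pics/side1.png

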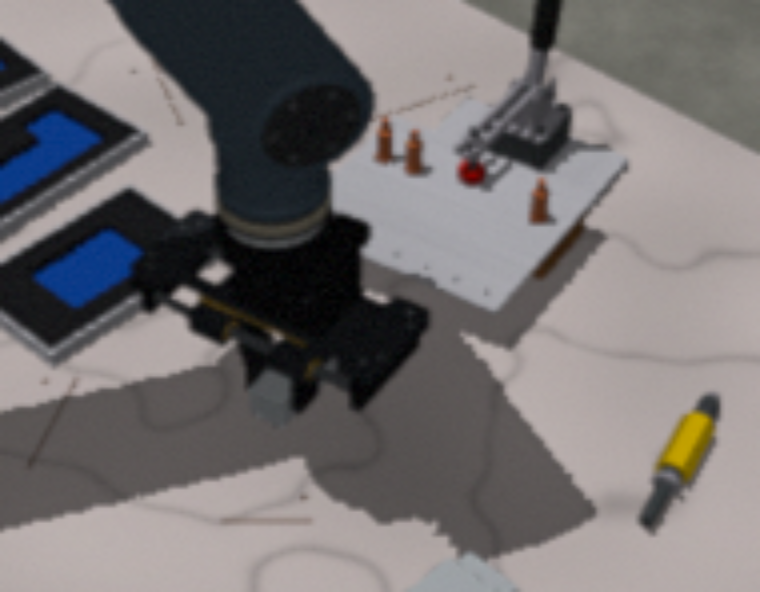

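View pics/top1.png

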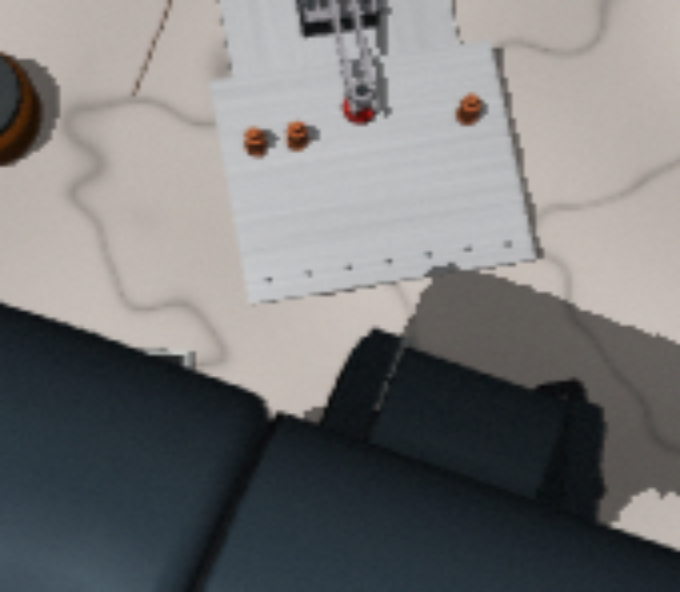

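{"api": "step_arm", "payload": {"motion": [0,0,0,0,0,0,0,0,0,0,0,0,0,0,0,0,0,0], "grip": 0.45}}

```text
clock: 5.65
ee_pos: [0.4826, -0.0509, 0.0137]
tcp_rot: [[0.0, -0.188, 0.982], [-0.0, 0.982, 0.188], [-1.0, -0.0, 0.0]]
force: [-0.1, -0.5, 0.5]
gripper_width: 0.0458
```

{"api": "step_arm", "payload": {"motion": [0.1,0,1,0,0,0,0.1,0,2,0,0,0,0.1,0,3,0,0,0,0.1,0,3,0,0,0]}}

```text
clock: 6.15
ee_pos: [0.5134, -0.0454, 0.0126]
tcp_rot: [[0.002, -0.189, 0.982], [-0.001, 0.982, 0.189], [-1.0, -0.001, 0.002]]
force: [0.4, 0.8, -1.7]
gripper_width: 0.0477
```

```bash
python3 p.py;python3 w.py w3 22 36 30
```

```text
t 6.15 tcp [513.4 -45.4  12.6] yaw 10.88 tilt 0.11 F [ 0.4  0.8 -1.7] w 47.7 J [ -17.   42.  106.   -0.   32. -118.]
[ 286  166   60  118 6627] h 30.9 [491.  -47.9] [63.  27.9] 11.24 corners [[457.0, -40.0], [463.0, -68.0], [525.0, -55.0], [519.0, -28.0]]
[359 241  23  42 381] h 29.2 [504.3 -17. ] [23.8 10.8] 10.61 corners [[492.0, -14.0], [494.0, -25.0], [517.0, -20.0], [515.0, -10.0]]
[250 242  23  38 346] h 28.9 [514.3 -72.2] [21.4 10.7] 11.26 corners [[503.0, -69.0], [505.0, -80.0], [526.0, -75.0], [524.0, -65.0]]
[292 313  50  20 985] h 30.6 [546.5 -36.9] [12.6 27.2] 10.91 corners [[538.0, -25.0], [543.0, -51.0], [555.0, -49.0], [550.0, -22.0]]
```

View pics/w3.png

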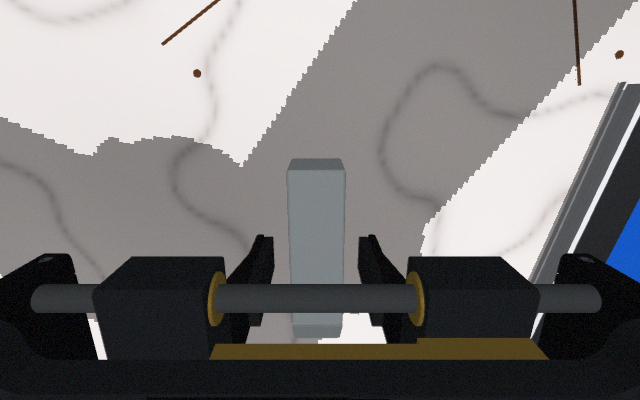

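{"api": "step_arm", "payload": {"motion": [0,0,0,0,0,0,0,0,0,0,0,0,0,0,0,0,0,0,0,0,0,0,0,0,0,0,0,0,0,0], "grip": 1, "squeeze": 55}}

```text
clock: 6.82
ee_pos: [0.5116, -0.0454, 0.0125]
tcp_rot: [[-0.001, -0.188, 0.982], [0.0, 0.982, 0.188], [-1.0, 0.0, -0.001]]
force: [-0.8, -0.2, 0.4]
gripper_width: 0.0272
```

{"api": "step_arm", "payload": {"motion": [-0.6,0,0,0,0,0,-2,0,0,0,0,0,-4,0,0,0,0,0,-6,0,0,0,0,0,-6,0,0,0,0,0]}}

```text
clock: 7.45
ee_pos: [0.513, -0.0457, 0.0743]
tcp_rot: [[0.004, -0.188, 0.982], [-0.001, 0.982, 0.188], [-1.0, -0.002, 0.004]]
force: [-1.0, -0.9, -6.2]
gripper_width: 0.0278
```

```bash
python3 p.py 533 418 75 -4 12;python3 w.py w4 60 160 95
```

```text
t 7.45 tcp [513.  -45.7  74.3] yaw 10.85 tilt 0.23 F [-1.  -0.9 -6.2] w 27.8 J [ -18.   35.  105.    0.   39. -118.]
[[-0.01, 3.76, 0.89, 0.022, 0.004, 0.002], [-0.02, 7.53, 1.78, 0.043, 0.004, 0.002], [-0.03, 11.29, 2.67, 0.065, 0.004, 0.002], [-0.04, 15.05, 3.56, 0.086, 0.004, 0.002], [-0.05, 18.82, 4.45, 0.108, 0.004, 0.002]]
[[-0.06, 22.58, 5.34, 0.13, 0.004, 0.002], [-0.07, 26.34, 6.23, 0.151, 0.004, 0.002], [-0.08, 30.11, 7.12, 0.173, 0.004, 0.002], [-0.09, 33.87, 8.01, 0.194, 0.004, 0.002], [-0.1, 37.63, 8.91, 0.216, 0.004, 0.002]]
[[-0.11, 41.4, 9.8, 0.238, 0.004, 0.001], [-0.12, 45.16, 10.69, 0.259, 0.004, 0.001]]
[  151   162   330   129 13479] h 93.4 [490.2 -48.2] [ 67.4 167.7] 10.13 corners [[442.0, 28.0], [472.0, -137.0], [538.0, -125.0], [509.0, 40.0]]
[  13  253  123   38 1932] h 155.0 [ 536.2 -165.8] [21.  61.5] 9.58 corners [[521.0, -137.0], [531.0, -198.0], [552.0, -194.0], [541.0, -134.0]]
[ 496  253  127   38 2027] h 155.0 [489.4  78.3] [21.4 63.2] 10.91 corners [[473.0, 107.0], [485.0, 45.0], [506.0, 49.0], [494.0, 111.0]]
[  45  313   53   47 1917] h 153.5 [ 578.2 -168.5] [31.  23.4] 10.92 corners [[561.0, -160.0], [565.0, -183.0], [596.0, -177.0], [591.0, -154.0]]
[253 313  32  31 717] h 140.9 [552.  -62.5] [19.8 17.3] 10.92 corners [[541.0, -56.0], [544.0, -73.0], [563.0, -69.0], [560.0, -52.0]]
[ 291  313   51   28 1387] h 92.3 [546.1 -37.5] [17.7 27.2] 10.92 corners [[535.0, -26.0], [540.0, -52.0], [557.0, -49.0], [552.0, -22.0]]
[347 313  32  31 719] h 140.7 [542.3 -12.5] [19.8 17.3] 10.94 corners [[531.0, -6.0], [534.0, -23.0], [554.0, -19.0], [550.0, -2.0]]
[ 534  313   53   47 1972] h 153.4 [527.2  95.4] [30.8 23.9] 10.95 corners [[510.0, 104.0], [514.0, 81.0], [545.0, 87.0], [540.0, 110.0]]
```

View pics/w4.png

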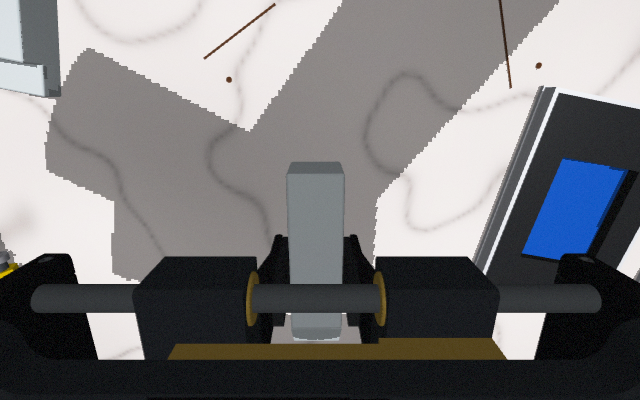

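{"api": "step_arm", "payload": {"motion": [-0.8,3,0.7,0.02,0,0,-1.6,7,1.6,0.04,0,0,-2.4,11,2.6,0.06,0,0,-2.5,15.5,3.7,0.09,0,0,-2.5,20,4.7,0.11,0,0]}}

```text
clock: 8.12
ee_pos: [0.5197, 0.1612, 0.0967]
tcp_rot: [[-0.002, -0.078, 0.997], [-0.0, 0.997, 0.078], [-1.0, -0.0, -0.002]]
force: [0.3, -0.9, -7.0]
gripper_width: 0.0277
```

{"api": "step_arm", "payload": {"motion": [0,4.5,0.4,0.02,0,0,0,9,0.9,0.05,0,0,0,13.5,1.4,0.07,0,0,0,17,1.7,0.09,0,0,0,20,2,0.11,0,0]}}

```text
clock: 8.75
ee_pos: [0.523, 0.3619, 0.0957]
tcp_rot: [[-0.003, 0.03, 1.0], [-0.001, 1.0, -0.03], [-1.0, -0.001, -0.003]]
force: [-0.6, -0.6, -6.2]
gripper_width: 0.0279
```

```bash
python3 p.py 531 418 100 -4 3
```

```text
t 8.75 tcp [523.  361.9  95.7] yaw -1.75 tilt 0.2 F [-0.6 -0.6 -6.2] w 27.9 J [ 25.  40.  86.   0.  54. -64.]
[[-0.15, 1.88, 0.21, 0.013, -0.003, 0.001], [-0.29, 3.75, 0.42, 0.026, -0.003, 0.002], [-0.44, 5.63, 0.63, 0.039, -0.003, 0.002]]
```

{"api": "step_arm", "payload": {"motion": [0,1.9,0.2,0.01,0,0,0,3.7,0.5,0.03,0,0,0,5.5,0.7,0.04,0,0,0,5.5,0.7,0.04,0,0]}}

```text
clock: 9.25
ee_pos: [0.5334, 0.4165, 0.097]
tcp_rot: [[0.0, 0.07, 0.998], [0.0, 0.998, -0.07], [-1.0, 0.0, 0.0]]
force: [0.1, -0.8, -5.5]
gripper_width: 0.0275
```

```bash
cat > tray.py <<'E'
# measure blue pockets in a wrist picture, and the held bar's top-face near end
import sys
from w import *
s,c=wcam();n=sys.argv[1];np.savez(n+".npz",**c);cv2.imwrite(f"pics/{n}.png",c["frame"])
f=c["frame"].astype(int);bl=(f[...,0]-f[...,2]>50).astype(np.uint8)
k,l,st,_=cv2.connectedComponentsWithStats(bl)
for i in range(1,k):
    if st[i,4]<300: continue
    cn=max(cv2.findContours((l==i).astype(np.uint8),0,1)[0],key=cv2.contourArea)[:,0]
    q=ray(c,cn,.006)*1000;r=cv2.minAreaRect(q[:,:2].astype(np.float32))
    print("blue",st[i],np.round(r[0],1),np.round(r[1],1),round(r[2],2),cv2.boxPoints(r).round(1).tolist())
E
python3 tray.py w5; python3 p.py 531 418 40 -4 3
python3 - <<'E'
from plant import read_camera
from h import *
c=dict(read_camera("top"));np.savez("top2.npz",**c);cv2.imwrite("pics/top2.png",cv2.resize(c["frame"][130:330,80:300],None,fx=3.5,fy=3))
E
```

```text
blue [ 291  123   57   70 2231] [496.7 423.1] [44.3 56.3] 85.97 [[467.1000061035156, 402.8999938964844], [523.2000122070312, 399.0], [526.4000244140625, 443.20001220703125], [470.20001220703125, 447.1000061035156]]
blue [ 104  137  107  134 6260] [528.1 286.8] [115.7  63.1] 3.39 [[468.5, 314.79998779296875], [472.20001220703125, 251.89999389648438], [587.7000122070312, 258.70001220703125], [583.9000244140625, 321.70001220703125]]
blue [  0 153  19  52 526] [498.  166.3] [14.6 45.3] 69.11 [[474.20001220703125, 167.60000610351562], [516.5999755859375, 151.39999389648438], [521.7999877929688, 165.0], [479.3999938964844, 181.1999969482422]]
t 9.3 tcp [533.  415.4  97. ] yaw -4.01 tilt 0.08 F [-0.1  0.3 -6.5] w 27.7 J [ 28.  42.  80.  -0.  58. -57.]
[[1.9, 0.08, -0.07, -0.0, -0.001, 0.001], [3.8, 0.17, -0.14, -0.0, -0.001, 0.001], [5.7, 0.25, -0.21, -0.0, -0.001, 0.001]]
```

View pics/w5.png

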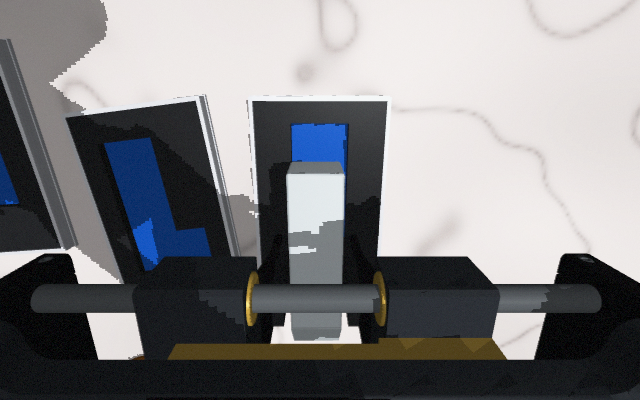

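View pics/top2.png

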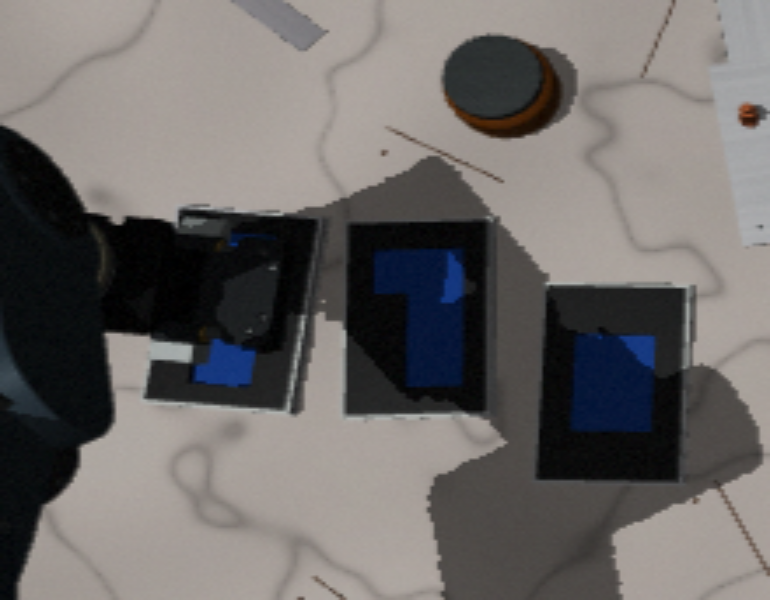

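```bash
python3 - <<'E'
from h import *
c=dict(np.load("w5.npz"))
print(ray(c,[(287,174),(344,173),(315,174),(315,163)],.1145)*1000, ray(c,[(315,163)],.0845)*1000)
E
```

```text
[[482.18165767 407.97205761 114.5       ]
 [483.570299   434.7398181  114.5       ]
 [483.10050173 421.11119768 114.5       ]
 [477.86212448 421.48083007 114.5       ]] [[483.99908427 420.98807956  84.5       ]]
```

```bash
python3 p.py 526.7 418.8 28 -4 4
```

```text
t 9.35 tcp [532.8 414.8  97. ] yaw -4.04 tilt 0.12 F [-0.1 -0.9 -5.8] w 27.7 J [ 28.  42.  80.  -0.  58. -57.]
[[1.72, 0.09, -0.16, -0.0, -0.001, 0.002], [3.45, 0.18, -0.31, -0.0, -0.001, 0.002], [5.17, 0.27, -0.47, -0.001, -0.001, 0.002], [6.9, 0.36, -0.62, -0.001, -0.001, 0.002]]
```

{"api": "step_arm", "payload": {"motion": [1.5,0.3,-0.5,0,0,0,3.2,0.3,-0.6,0,0,0,5,0.3,-0.6,0,0,0,6.5,0.3,-0.6,0,0,0,6.5,0.3,-0.6,0,0,0]}}

```text
clock: 9.98
ee_pos: [0.5262, 0.4181, 0.0302]
tcp_rot: [[-0.004, 0.071, 0.997], [-0.002, 0.997, -0.071], [-1.0, -0.002, -0.004]]
force: [0.2, -0.0, -6.4]
gripper_width: 0.0272
```

```bash
python3 tray.py w6; python3 p.py 526.7 418.8 19 -4 1
```

```text
blue [ 281  146   75   91 2259] [498. 423.] [44.3 57.9] 85.99 [[467.6000061035156, 402.8999938964844], [525.4000244140625, 398.79998779296875], [528.5, 443.1000061035156], [470.70001220703125, 447.1000061035156]]
blue [  35  165  105  119 6548] [512.8 274.9] [82.7 40.7] 2.89 [[470.5, 293.20001220703125], [472.6000061035156, 252.60000610351562], [555.2000122070312, 256.70001220703125], [553.0999755859375, 297.29998779296875]]
blue [ 92 313  46  16 603] [582. 273.] [30.5 12.7] 86.04 [[574.5999755859375, 258.20001220703125], [587.2999877929688, 257.3999938964844], [589.4000244140625, 287.70001220703125], [576.7000122070312, 288.6000061035156]]
t 10.03 tcp [527.  418.7  31.4] yaw -4.06 tilt 0.11 F [ 0.4  0.3 -6.6] w 27.5 J [ 29.  47.  82.  -0.  51. -57.]
[[1.24, 0.01, -0.03, -0.001, -0.002, 0.001]]
```

View pics/w6.png

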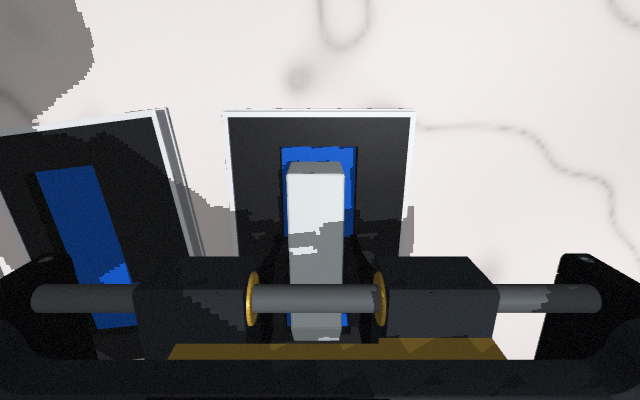

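{"api": "step_arm", "payload": {"motion": [0.4,0,0,0,0,0,0.8,0,0,0,0,0,1.1,0,0,0,0,0,1.2,0,0,0,0,0,1.2,0,0,0,0,0]}}

```text
clock: 10.65
ee_pos: [0.5274, 0.419, 0.0205]
tcp_rot: [[-0.0, 0.071, 0.997], [-0.0, 0.997, -0.071], [-1.0, -0.0, -0.0]]
force: [-0.3, 1.0, -6.4]
gripper_width: 0.0274
```

```bash
python3 p.py 526.7 418.8 18.5 -4 1
```

```text
t 10.65 tcp [527.4 419.   20.5] yaw -4.06 tilt 0.0 F [-0.3  1.  -6.4] w 27.4 J [ 29.  48.  82.  -0.  50. -57.]
[[0.2, -0.03, -0.07, -0.001, -0.0, 0.0]]
```

{"api": "step_arm", "payload": {"motion": [0.1,0,0,0,0,0,0.2,0,0,0,0,0,0.2,0,0,0,0,0]}}

```text
clock: 11.02
ee_pos: [0.5275, 0.4191, 0.0186]
tcp_rot: [[0.0, 0.071, 0.997], [0.0, 0.997, -0.071], [-1.0, 0.0, 0.0]]
force: [0.6, 0.0, -5.4]
gripper_width: 0.0272
```

{"api": "step_arm", "payload": {"motion": [0.05,0,0,0,0,0,0.1,0,0,0,0,0,0.1,0,0,0,0,0]}}

```text
clock: 11.4
ee_pos: [0.5276, 0.4191, 0.0186]
tcp_rot: [[0.0, 0.071, 0.997], [0.0, 0.997, -0.071], [-1.0, 0.0, 0.0]]
force: [-2.3, -2.0, 3.4]
gripper_width: 0.0276
```

{"api": "step_arm", "payload": {"motion": [-0.1,0,0,0,0,0,-0.1,0,0,0,0,0,-0.1,0,0,0,0,0,-0.1,0,0,0,0,0], "grip": 0.35}}

```text
clock: 11.9
ee_pos: [0.5276, 0.4191, 0.0185]
tcp_rot: [[0.0, 0.071, 0.997], [0.0, 0.997, -0.071], [-1.0, 0.0, 0.0]]
force: [0.5, 0.4, -0.2]
gripper_width: 0.0543
```

{"api": "step_arm", "payload": {"motion": [-2,0,0,0,0,0,-5,0,0,0,0,0,-9,0,0,0,0,0,-13,0,0,0,0,0,-15,0,0,0,0,0], "grip": 0}}

```text
clock: 12.52
ee_pos: [0.5289, 0.4199, 0.1732]
tcp_rot: [[0.006, 0.071, 0.997], [0.003, 0.997, -0.071], [-1.0, 0.003, 0.005]]
force: [-0.4, 0.4, -0.1]
gripper_width: 0.0862
```

```bash
python3 tray.py w7; python3 p.py 429 -259 160 180 18; 
```

```text
blue [   6  107   75   81 3908] [476.8 143.7] [80.6 52.4] 0.12 [[436.5, 169.8000030517578], [436.6000061035156, 117.5], [517.2000122070312, 117.5999984741211], [517.0, 170.0]]
blue [ 293  121   44  115 1781] [532.  420.5] [ 44.4 126.4] 85.9 [[467.3999938964844, 402.8999938964844], [593.4000244140625, 393.8999938964844], [596.5999755859375, 438.1000061035156], [470.5, 447.20001220703125]]
blue [ 148  132   84  107 4390] [528.3 287.4] [116.1  63.9] 3.12 [[468.6000061035156, 316.1000061035156], [472.1000061035156, 252.3000030517578], [588.0, 258.70001220703125], [584.5, 322.3999938964844]]
t 12.57 tcp [529.8 420.5 175.3] yaw -4.04 tilt 0.56 F [0.2 0.8 2. ] w 86.1 J [ 29.  37.  77.   0.  65. -57.]
[[0.06, -3.81, -0.29, -0.178, 0.009, -0.005], [0.12, -7.61, -0.59, -0.357, 0.009, -0.004], [0.19, -11.42, -0.88, -0.535, 0.009, -0.003], [0.25, -15.22, -1.17, -0.714, 0.01, -0.002], [0.31, -19.03, -1.47, -0.892, 0.01, -0.001]]
[[0.37, -22.83, -1.76, -1.071, 0.01, -0.0], [0.44, -26.64, -2.05, -1.249, 0.01, 0.0], [0.5, -30.45, -2.35, -1.428, 0.011, 0.001], [0.56, -34.25, -2.64, -1.606, 0.011, 0.002], [0.62, -38.06, -2.93, -1.785, 0.011, 0.003]]
[[0.69, -41.86, -3.23, -1.963, 0.011, 0.005], [0.75, -45.67, -3.52, -2.141, 0.01, 0.006], [0.81, -49.47, -3.81, -2.32, 0.01, 0.007], [0.87, -53.28, -4.11, -2.498, 0.01, 0.008], [0.94, -57.08, -4.4, -2.677, 0.01, 0.009]]
[[1.0, -60.89, -4.69, -2.855, 0.009, 0.011], [1.06, -64.7, -4.99, -3.034, 0.009, 0.012], [1.12, -68.5, -5.28, 3.071, -0.008, -0.013]]
```

View pics/w7.png

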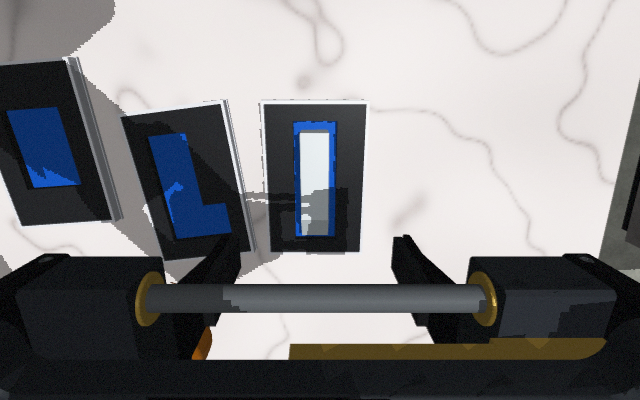

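```bash
python3 p.py 440 -255 170 0 13 
```

```text
t 12.57 tcp [529.8 420.5 175.3] yaw -4.04 tilt 0.56 F [0.2 0.8 2. ] w 86.1 J [ 29.  37.  77.   0.  65. -57.]
[[0.01, -5.23, -0.32, -0.005, 0.008, -0.005], [0.02, -10.46, -0.65, -0.011, 0.008, -0.005], [0.03, -15.7, -0.97, -0.016, 0.008, -0.005], [0.04, -20.93, -1.29, -0.022, 0.008, -0.005], [0.05, -26.16, -1.62, -0.027, 0.008, -0.005]]
[[0.06, -31.39, -1.94, -0.033, 0.008, -0.005], [0.07, -36.63, -2.26, -0.038, 0.008, -0.005], [0.08, -41.86, -2.59, -0.043, 0.008, -0.005], [0.09, -47.09, -2.91, -0.049, 0.008, -0.005], [0.1, -52.32, -3.23, -0.054, 0.008, -0.005]]
[[0.12, -57.56, -3.55, -0.06, 0.008, -0.005], [0.13, -62.79, -3.88, -0.065, 0.008, -0.005], [0.14, -68.02, -4.2, -0.071, 0.008, -0.005]]
```

{"api": "step_arm", "payload": {"motion": [0,-5,-0.3,0,0,0,0,-10,-0.6,0,0,0,0,-16,-1,-0.02,0,0,0,-21,-1.3,-0.02,0,0,0,-27,-1.6,-0.03,0,0]}}

```text
clock: 13.2
ee_pos: [0.4924, 0.1496, 0.1692]
tcp_rot: [[0.002, 0.039, 0.999], [0.0, 0.999, -0.039], [-1.0, 0.0, 0.002]]
force: [1.0, -0.5, 0.2]
gripper_width: 0.0871
```

{"api": "step_arm", "payload": {"motion": [0,-5.5,-0.3,0,0,0,0,-11,-0.6,0,0,0,0,-16.5,-1,-0.02,0,0,0,-22,-1.3,-0.02,0,0,0,-27,-1.6,-0.03,0,0]}}

```text
clock: 13.82
ee_pos: [0.4653, -0.1203, 0.1692]
tcp_rot: [[0.001, 0.011, 1.0], [-0.001, 1.0, -0.011], [-1.0, -0.001, 0.001]]
force: [0.1, -0.5, 0.7]
gripper_width: 0.087
```

```bash
python3 p.py 435 -258 130 -0.5 5;python3 w.py w8 22 36 30 
```

```text
t 13.82 tcp [ 465.3 -120.3  169.2] yaw -0.64 tilt 0.08 F [ 0.1 -0.5  0.7] w 87.0 J [ -28.   24.  106.    0.   50. -117.]
[[0.78, -2.76, -0.58, -0.0, 0.001, 0.001], [1.57, -5.52, -1.15, -0.001, 0.001, 0.001], [2.35, -8.28, -1.73, -0.001, 0.001, 0.001], [3.14, -11.04, -2.3, -0.002, 0.001, 0.001], [3.92, -13.8, -2.88, -0.002, 0.001, 0.001]]
[ 144  120   53   47 2221] h 30.9 [ 421.7 -256. ] [45.  43.4] 89.36 corners [[400.0, -278.0], [443.0, -279.0], [444.0, -234.0], [400.0, -233.0]]
[   0  188   76   74 2148] h 30.6 [ 514.3 -419.7] [88.9 55.6] 44.73 corners [[463.0, -431.0], [502.0, -471.0], [565.0, -408.0], [526.0, -369.0]]
```

{"api": "step_arm", "payload": {"motion": [0.8,-3.5,-0.7,0,0,0,1.6,-7,-1.4,0,0,0,2.8,-10.5,-2.1,0,0,0,3.9,-13.8,-2.8,0,0,0,3.9,-13.8,-2.8,0,0,0]}}

```text
clock: 14.5
ee_pos: [0.4357, -0.2579, 0.1293]
tcp_rot: [[0.0, 0.014, 1.0], [-0.0, 1.0, -0.014], [-1.0, -0.0, 0.0]]
force: [-0.2, 0.2, -0.5]
gripper_width: 0.087
```

```bash
python3 w.py w9 24 36 30 ;python3 p.py 429 -258 45 -0.5 3;
```

```text
[ 290  157   50   51 2482] h 30.9 [ 421.1 -257.5] [41.8 44.2] 89.18 corners [[399.0, -278.0], [443.0, -279.0], [443.0, -237.0], [399.0, -236.0]]
[  85  222   50   34 1057] h 30.7 [ 476.8 -445.4] [37.5 31.4] 25.36 corners [[453.0, -439.0], [467.0, -468.0], [500.0, -452.0], [487.0, -423.0]]
t 14.55 tcp [ 435.7 -256.4  129.6] yaw -0.75 tilt 0.03 F [-0.3 -0.3 -0.4] w 87.6 J [ -43.   29.  104.    0.   47. -132.]
[[2.82, -0.06, -0.22, -0.001, -0.0, -0.0], [5.64, -0.11, -0.44, -0.003, -0.0, -0.0], [8.46, -0.17, -0.67, -0.004, -0.0, -0.0]]
```

View pics/w9.png

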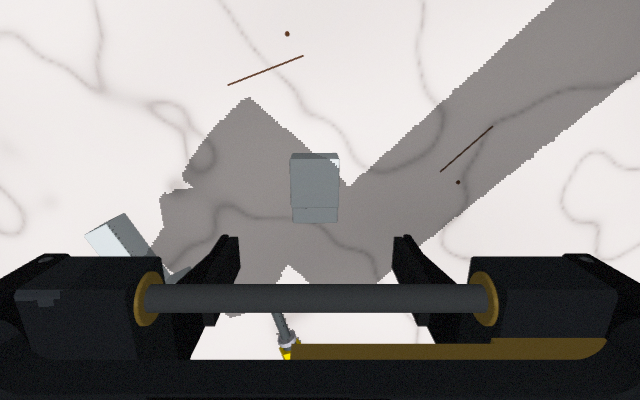

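{"api": "step_arm", "payload": {"motion": [2.8,-0.1,-0.6,0,0,0,5.6,-0.1,-0.7,0,0,0,8.4,-0.1,-0.7,0,0,0,10.5,-0.1,-0.7,0,0,0,11.6,-0.1,-0.7,0,0,0], "grip": 0.2}}

```text
clock: 15.18
ee_pos: [0.429, -0.2554, 0.0132]
tcp_rot: [[-0.001, 0.01, 1.0], [0.001, 1.0, -0.01], [-1.0, 0.001, -0.001]]
force: [-0.1, 0.0, -0.0]
gripper_width: 0.0698
```

```bash
python3 w.py w10 24 36 30 ;python3 p.py 429 -258 12.5 -0.5 1;
```

```text
[ 267  212   84   72 5864] h 30.9 [ 418.  -257.5] [41.9 40.1] 89.43 corners [[398.0, -278.0], [438.0, -279.0], [438.0, -237.0], [398.0, -236.0]]
[228 242  24  41 369] h 30.2 [ 425.3 -293.3] [11.3 23.2] 88.3 corners [[414.0, -299.0], [437.0, -299.0], [437.0, -288.0], [414.0, -287.0]]
[380 242  24  40 362] h 30.0 [ 425.9 -214.8] [22.5 11.4] 0.57 corners [[415.0, -209.0], [415.0, -221.0], [437.0, -220.0], [437.0, -209.0]]
t 15.22 tcp [ 428.7 -255.4   12.4] yaw -0.55 tilt 0.13 F [-0.5 -0.8 -0.5] w 69.6 J [ -44.   42.  108.    0.   30. -133.]
[[-0.01, -0.26, 0.03, -0.001, -0.002, -0.002]]
```

View pics/w10.png

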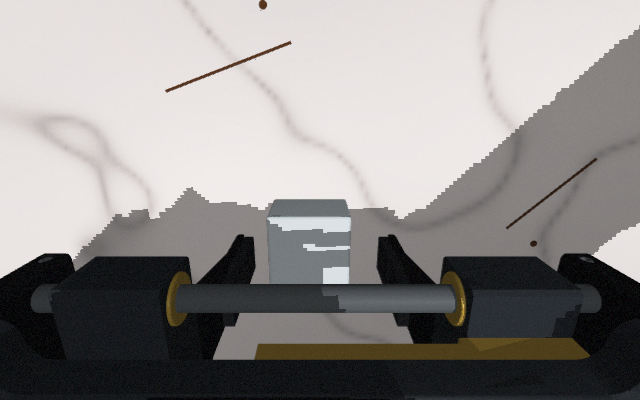

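{"api": "step_arm", "payload": {"motion": [0,-0.3,0,0,0,0,0,-0.3,0,0,0,0]}}

```text
clock: 15.48
ee_pos: [0.4296, -0.2605, 0.0144]
tcp_rot: [[0.002, 0.011, 1.0], [-0.002, 1.0, -0.011], [-1.0, -0.001, 0.002]]
force: [0.7, 0.1, -0.5]
gripper_width: 0.0696
```

{"api": "step_arm", "payload": {"motion": [0,0,0,0,0,0,0,0,0,0,0,0,0,0,0,0,0,0,0,0,0,0,0,0,0,0,0,0,0,0], "grip": 1}}

```text
clock: 16.1
ee_pos: [0.4287, -0.2595, 0.0137]
tcp_rot: [[-0.0, 0.011, 1.0], [0.001, 1.0, -0.011], [-1.0, 0.001, -0.0]]
force: [-0.9, 1.6, 2.4]
gripper_width: 0.0413
```

{"api": "step_arm", "payload": {"motion": [0,0,0,0,0,0]}}

```text
clock: 16.23
ee_pos: [0.4287, -0.2595, 0.0136]
tcp_rot: [[-0.0, 0.011, 1.0], [0.001, 1.0, -0.011], [-1.0, 0.001, -0.0]]
force: [0.2, 1.8, 2.9]
gripper_width: 0.0415
```

{"api": "step_arm", "payload": {"motion": [-0.6,0,0,0,0,0,-2,0,0,0,0,0,-4,0,0,0,0,0,-6.5,0,0,0,0,0,-8,0,0,0,0,0]}}

```text
clock: 16.85
ee_pos: [0.4291, -0.2602, 0.095]
tcp_rot: [[0.001, 0.011, 1.0], [-0.001, 1.0, -0.011], [-1.0, -0.001, 0.001]]
force: [0.4, -0.5, -6.5]
gripper_width: 0.0412
```

```bash
python3 p.py 473.5 145 95 0.5 10;
```

```text
t 16.85 tcp [ 429.1 -260.2   95. ] yaw -0.61 tilt 0.09 F [ 0.4 -0.5 -6.5] w 41.2 J [ -44.   33.  106.   -0.   41. -133.]
[[-0.0, 4.06, 0.4, -0.002, 0.001, 0.001], [-0.01, 8.11, 0.8, -0.004, 0.001, 0.001], [-0.01, 12.17, 1.2, -0.006, 0.001, 0.001], [-0.02, 16.23, 1.6, -0.008, 0.001, 0.001], [-0.02, 20.28, 2.0, -0.01, 0.001, 0.001]]
[[-0.03, 24.34, 2.41, -0.012, 0.001, 0.001], [-0.03, 28.4, 2.81, -0.014, 0.001, 0.001], [-0.03, 32.45, 3.21, -0.016, 0.001, 0.001], [-0.04, 36.51, 3.61, -0.017, 0.001, 0.001], [-0.04, 40.56, 4.01, -0.019, 0.001, 0.001]]
```

{"api": "step_arm", "payload": {"motion": [0,3,0.3,0,0,0,0,7,0.7,0,0,0,0,11.5,1.1,-0.01,0,0,0,16,1.6,-0.01,0,0,0,20.5,2,-0.01,0,0]}}

```text
clock: 17.48
ee_pos: [0.4512, -0.0539, 0.0938]
tcp_rot: [[0.0, 0.001, 1.0], [-0.0, 1.0, -0.001], [-1.0, -0.0, 0.0]]
force: [0.5, -0.5, -6.1]
gripper_width: 0.0415
```

{"api": "step_arm", "payload": {"motion": [0,4.5,0.4,0,0,0,0,9,0.9,0,0,0,0,13,1.3,-0.01,0,0,0,17,1.7,-0.01,0,0,0,20,2,-0.01,0,0]}}

```text
clock: 18.1
ee_pos: [0.471, 0.1465, 0.0937]
tcp_rot: [[-0.0, -0.01, 1.0], [-0.0, 1.0, 0.01], [-1.0, -0.0, -0.0]]
force: [0.9, -0.9, -6.9]
gripper_width: 0.0413
```

```bash
python3 tray.py w11; python3 p.py 474 145 95 0.5 1;
```

```text
blue [ 280  165   72   34 2410] [452.5 147.5] [27.8 58.4] 0.59 [[438.29998779296875, 176.60000610351562], [438.8999938964844, 118.19999694824219], [466.70001220703125, 118.5], [466.1000061035156, 176.89999389648438]]
blue [ 442  207   51   50 2228] [496.5 277.8] [46.3 39.1] 3.03 [[472.29998779296875, 296.1000061035156], [474.3999938964844, 257.0], [520.5999755859375, 259.5], [518.5, 298.6000061035156]]
t 18.15 tcp [471.6 149.4  93.9] yaw 0.61 tilt 0.17 F [ 0.5  2.9 -5.3] w 41.5 J [  5.  32. 107.   0.  40. -86.]
[[-0.11, -0.44, 0.23, 0.002, 0.002, -0.002]]
```

View pics/w11.png

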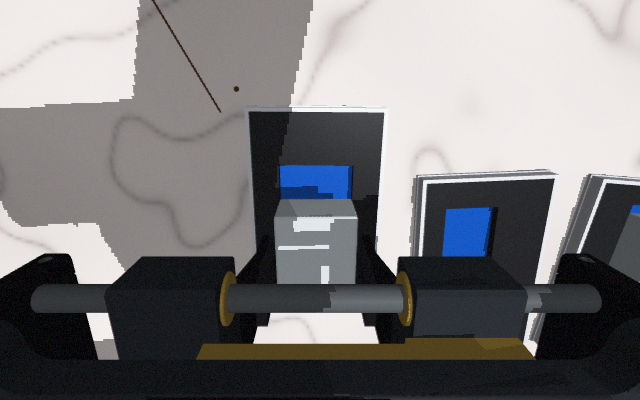

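```bash
python3 - <<'E'
from h import *
c=dict(np.load("w11.npz"))
print(ray(c,[(275,217),(357,217)],.1103)*1000, ray(c,[(279,200),(355,200)],.0803)*1000)
E
python3 p.py 474 146.5 35 0.5 1
```

```text
[[442.87021455 127.59572179 110.3       ]
 [442.45424174 168.13522153 110.3       ]] [[443.91810799 126.2490745   80.3       ]
 [443.46210381 170.73243332  80.3       ]]
t 18.15 tcp [471.6 149.4  93.9] yaw 0.61 tilt 0.17 F [ 0.5  2.9 -5.3] w 41.5 J [  5.  32. 107.   0.  40. -86.]
[[5.89, -0.3, 0.23, 0.002, 0.002, -0.002]]
```

{"api": "step_arm", "payload": {"motion": [1.5,0,0.3,0,0,0,3.2,0,0.3,0,0,0,5,0,0.3,0,0,0,6,0,0.3,0,0,0,6,0,0.3,0,0,0]}}

```text
clock: 18.77
ee_pos: [0.4737, 0.1441, 0.0325]
tcp_rot: [[-0.002, -0.008, 1.0], [-0.0, 1.0, 0.008], [-1.0, -0.0, -0.002]]
force: [-0.1, 0.6, -6.5]
gripper_width: 0.0414
```

```bash
python3 tray.py w12; python3 p.py 475 147 20 0.5 1;
```

```text
blue [ 273  182   94   55 1936] [456.5 147.8] [58.8 35.9] 88.42 [[437.70001220703125, 118.9000015258789], [473.6000061035156, 117.9000015258789], [475.20001220703125, 176.6999969482422], [439.3999938964844, 177.6999969482422]]
blue [ 487  236   60   48 2115] [492.4 278.2] [35.8 37.7] 2.99 [[473.5, 296.1000061035156], [475.3999938964844, 258.5], [511.20001220703125, 260.29998779296875], [509.29998779296875, 298.0]]
blue [518 313  22  43 472] [552.7 300.4] [39.9 13.6] 25.86 [[531.7999877929688, 297.79998779296875], [537.7000122070312, 285.6000061035156], [573.5999755859375, 303.0], [567.7000122070312, 315.20001220703125]]
t 18.82 tcp [474.2 144.3  33.1] yaw 0.48 tilt 0.06 F [ 0.4  0.1 -5.8] w 41.6 J [  4.  39. 109.  -0.  32. -86.]
[[1.31, 0.27, 0.09, -0.0, -0.001, 0.0]]
```

View pics/w12.png

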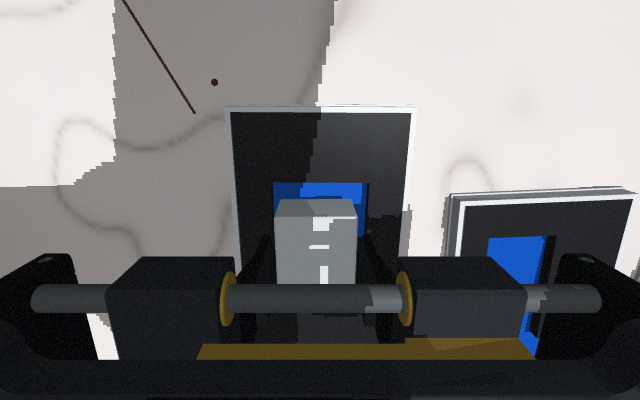

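{"api": "step_arm", "payload": {"motion": [0,0.25,0.1,0,0,0,0.4,0.25,0.1,0,0,0,0.8,0.25,0.1,0,0,0,1.1,0.25,0.1,0,0,0,1.2,0.25,0.1,0,0,0]}}

```text
clock: 19.45
ee_pos: [0.4751, 0.1474, 0.0213]
tcp_rot: [[-0.0, -0.009, 1.0], [-0.0, 1.0, 0.009], [-1.0, -0.0, -0.0]]
force: [-0.1, 1.2, -6.2]
gripper_width: 0.0414
```

{"api": "step_arm", "payload": {"motion": [0.05,0,0,0,0,0,0.1,0,0,0,0,0,0.1,0,0,0,0,0]}}

```text
clock: 19.82
ee_pos: [0.4753, 0.1474, 0.0206]
tcp_rot: [[0.0, -0.009, 1.0], [0.0, 1.0, 0.009], [-1.0, 0.0, 0.0]]
force: [-0.5, 0.1, -5.7]
gripper_width: 0.0411
```

{"api": "step_arm", "payload": {"motion": [0.05,0,0,0,0,0,0.1,0,0,0,0,0,0.1,0,0,0,0,0]}}

```text
clock: 20.2
ee_pos: [0.4753, 0.1474, 0.0197]
tcp_rot: [[0.0, -0.009, 1.0], [0.0, 1.0, 0.009], [-1.0, 0.0, 0.0]]
force: [-0.9, -0.0, -3.8]
gripper_width: 0.0414
```

{"api": "step_arm", "payload": {"motion": [0.05,0,0,0,0,0,0.1,0,0,0,0,0,0.1,0,0,0,0,0]}}

```text
clock: 20.58
ee_pos: [0.4752, 0.1474, 0.0196]
tcp_rot: [[0.001, -0.009, 1.0], [0.0, 1.0, 0.009], [-1.0, 0.0, 0.001]]
force: [-3.0, -1.4, 6.2]
gripper_width: 0.0413
```

{"api": "step_arm", "payload": {"motion": [-0.1,0,0,0,0,0,-0.1,0,0,0,0,0,-0.1,0,0,0,0,0,-0.1,0,0,0,0,0], "grip": 0.2}}

```text
clock: 21.08
ee_pos: [0.4753, 0.1474, 0.0194]
tcp_rot: [[0.0, -0.009, 1.0], [0.0, 1.0, 0.009], [-1.0, 0.0, 0.0]]
force: [0.5, 0.9, 0.1]
gripper_width: 0.0673
```

{"api": "step_arm", "payload": {"motion": [-2,0,0,0,0,0,-5,0,0,0,0,0,-9,0,0,0,0,0,-13,0,0,0,0,0,-16,0,0,0,0,0], "grip": 0}}

```text
clock: 21.7
ee_pos: [0.4755, 0.1474, 0.1812]
tcp_rot: [[0.001, -0.009, 1.0], [0.0, 1.0, 0.009], [-1.0, 0.0, 0.001]]
force: [0.6, -0.6, 0.7]
gripper_width: 0.0866
```

```bash
python3 tray.py w13; python3 p.py 505 -420 175 -153.5 15;
```

```text
blue [ 288  143   55   70 1221] [477.1 147.6] [78.3 58.4] 0.19 [[437.8999938964844, 176.6999969482422], [438.1000061035156, 118.30000305175781], [516.4000244140625, 118.5], [516.2000122070312, 176.89999389648438]]
blue [ 411  175   54   93 3321] [530.8 285.7] [126.1  56.9] 19.97 [[461.79998779296875, 290.8999938964844], [481.29998779296875, 237.39999389648438], [599.7999877929688, 280.5], [580.4000244140625, 334.0]]
blue [529 174  60  82 369] [519.7 425.3] [ 37.6 100.2] 85.89 [[468.3999938964844, 410.1000061035156], [568.2999877929688, 402.8999938964844], [571.0, 440.3999938964844], [471.0, 447.6000061035156]]
t 21.75 tcp [477.6 147.7 184.3] yaw 0.54 tilt 0.45 F [ 0.3 -0.6  2.1] w 86.8 J [  4.  24. 102.   0.  53. -86.]
[[0.06, -3.79, 0.15, 0.179, 0.008, -0.001], [0.12, -7.57, 0.29, 0.358, 0.008, -0.002], [0.18, -11.36, 0.44, 0.538, 0.008, -0.003], [0.25, -15.15, 0.58, 0.717, 0.007, -0.003], [0.31, -18.93, 0.73, 0.896, 0.007, -0.004]]
[[0.37, -22.72, 0.88, 1.075, 0.007, -0.005], [0.43, -26.51, 1.02, 1.255, 0.006, -0.005], [0.49, -30.29, 1.17, 1.434, 0.006, -0.006], [0.55, -34.08, 1.32, 1.613, 0.006, -0.007], [0.61, -37.87, 1.46, 1.792, 0.005, -0.007]]
[[0.68, -41.65, 1.61, 1.972, 0.005, -0.008], [0.74, -45.44, 1.75, 2.151, 0.004, -0.009], [0.8, -49.22, 1.9, 2.33, 0.003, -0.009], [0.86, -53.01, 2.05, 2.509, 0.003, -0.01], [0.92, -56.8, 2.19, 2.689, 0.002, -0.011]]
```

View pics/w13.png

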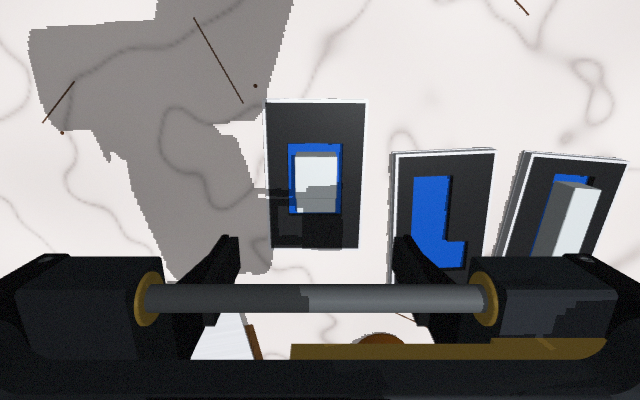

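{"api": "step_arm", "payload": {"motion": [0,-4,0,0.17,0,0,0,-8,0,0.35,0,0,0,-12,0,0.53,0,0,0,-16,0.3,0.71,0,0,0,-20,0.5,0.89,0,0]}}

```text
clock: 22.38
ee_pos: [0.4818, -0.0538, 0.1792]
tcp_rot: [[-0.0, 0.775, 0.632], [0.0, 0.632, -0.775], [-1.0, -0.0, -0.0]]
force: [0.7, 0.4, -0.9]
gripper_width: 0.0865
```

```bash
python3 p.py 505 -420 175 -153.5 10;
```

```text
t 22.38 tcp [481.8 -53.8 179.2] yaw -50.81 tilt 0.02 F [ 0.7  0.4 -0.9] w 86.5 J [-20.  23. 104.   0.  52. -59.]
[[0.04, -2.13, 2.98, 0.179, -0.0, 0.0], [0.08, -4.27, 5.97, 0.358, -0.0, 0.0], [0.12, -6.4, 8.95, 0.538, -0.0, 0.0], [0.16, -8.54, 11.94, 0.717, -0.0, 0.0], [0.2, -10.67, 14.92, 0.896, -0.0, 0.0]]
[[0.24, -12.81, 17.91, 1.075, -0.0, 0.0], [0.29, -14.94, 20.89, 1.255, -0.0, 0.0], [0.33, -17.08, 23.88, 1.434, -0.0, 0.0], [0.37, -19.21, 26.86, 1.613, -0.0, 0.0], [0.41, -21.35, 29.85, 1.792, -0.0, 0.0]]
```

{"api": "step_arm", "payload": {"motion": [0,-2.2,3,0.18,0,0,0,-4.3,6,0.36,0,0,0,-6.4,9,0.54,0,0,0,-8.5,12,0.72,0,0,0,-10.7,15,0.9,0,0]}}

```text
clock: 23.0
ee_pos: [0.4947, -0.2373, 0.1789]
tcp_rot: [[-0.001, 0.977, -0.214], [0.001, -0.214, -0.977], [-1.0, -0.001, -0.0]]
force: [0.4, -0.5, 0.1]
gripper_width: 0.0871
```

```bash
python3 p.py 505 -420 150 -153.5 5;
```

```text
t 23.0 tcp [ 494.7 -237.3  178.9] yaw -102.38 tilt 0.05 F [ 0.4 -0.5  0.1] w 87.1 J [-37.  28.  96.   0.  57. -25.]
[[0.58, 0.98, 3.52, 0.178, -0.0, 0.001], [1.15, 1.97, 7.05, 0.357, -0.0, 0.001], [1.73, 2.95, 10.57, 0.535, -0.0, 0.001], [2.31, 3.94, 14.1, 0.714, -0.0, 0.001], [2.88, 4.92, 17.62, 0.892, -0.0, 0.001]]
```

{"api": "step_arm", "payload": {"motion": [0.6,1,3.5,0.18,0,0,1.2,2,7,0.36,0,0,1.7,3,10.6,0.54,0,0,2.3,3.9,14.1,0.72,0,0,2.9,4.9,17.6,0.89,0,0]}}

```text
clock: 23.62
ee_pos: [0.5059, -0.4196, 0.1495]
tcp_rot: [[-0.001, 0.448, -0.894], [0.001, -0.894, -0.448], [-1.0, -0.001, 0.0]]
force: [0.2, 0.0, 0.0]
gripper_width: 0.087
```

{"api": "step_arm", "payload": {"motion": [0,0,0,0,0,0,0,0,0,0,0,0]}}

```text
clock: 23.88
ee_pos: [0.5057, -0.4176, 0.1497]
tcp_rot: [[-0.001, 0.454, -0.891], [0.002, -0.891, -0.454], [-1.0, -0.003, 0.0]]
force: [-0.4, -0.0, 0.2]
gripper_width: 0.0872
```

```bash
python3 p.py; python3 w.py w14 24 36 30
```

```text
t 23.88 tcp [ 505.7 -417.6  149.7] yaw -152.97 tilt 0.15 F [-0.4 -0.   0.2] w 87.2 J [-49.  37.  81.   0.  62.  14.]
[ 294  143   56  104 3527] h 31.0 [ 501.3 -422.6] [100.7  49.4] 26.02 corners [[445.0, -423.0], [467.0, -467.0], [557.0, -423.0], [536.0, -378.0]]
```

View pics/w14.png

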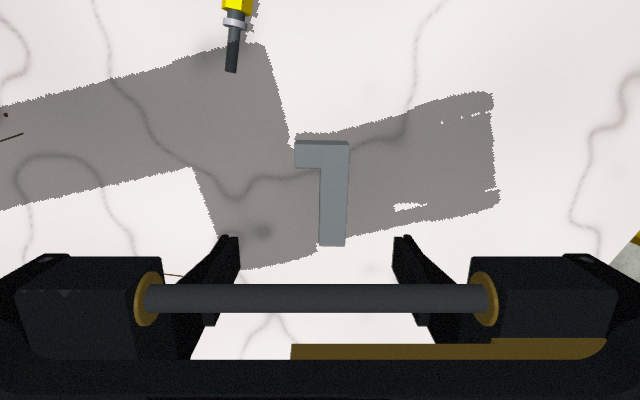

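```bash
python3 p.py 513 -430.5 45 -153.9 4
```

```text
t 23.93 tcp [ 505.8 -417.2  150. ] yaw -152.94 tilt 0.13 F [ 0.4 -0.4 -0.5] w 87.2 J [-49.  37.  81.   0.  62.  14.]
[[2.62, 0.38, -0.01, 0.004, 0.0, 0.002], [5.25, 0.76, -0.02, 0.008, 0.0, 0.002], [7.87, 1.15, -0.03, 0.013, 0.0, 0.002], [10.5, 1.53, -0.04, 0.017, 0.0, 0.002]]
```

{"api": "step_arm", "payload": {"motion": [2.6,0.7,0,0,0,0,5.2,1.4,0,0.01,0,0,7.9,1.5,0,0.02,0,0,10.5,1.5,0,0.02,0,0,10.5,1.5,0,0.02,0,0]}}

```text
clock: 24.55
ee_pos: [0.5119, -0.4292, 0.0436]
tcp_rot: [[-0.004, 0.437, -0.899], [0.005, -0.899, -0.437], [-1.0, -0.006, 0.001]]
force: [0.8, -0.2, -0.5]
gripper_width: 0.0866
```

```bash
python3 p.py 513 -430.5 12.5 -153.9 4;python3 w.py w15 24 36 30
```

```text
t 24.55 tcp [ 511.9 -429.2   43.6] yaw -154.07 tilt 0.34 F [ 0.8 -0.2 -0.5] w 86.6 J [-50.  46.  82.   0.  52.  15.]
[[0.78, 0.05, -0.01, -0.001, 0.001, 0.006], [1.56, 0.09, -0.02, -0.001, 0.001, 0.006], [2.33, 0.14, -0.03, -0.002, 0.001, 0.006], [3.11, 0.18, -0.04, -0.003, 0.001, 0.006]]
[ 257  170   87  114 6462] h 31.0 [ 513.6 -416.5] [74.  49.8] 26.01 corners [[469.0, -410.0], [491.0, -455.0], [558.0, -423.0], [536.0, -378.0]]
[301 313  39   6 230] h 31.0 [ 463.1 -454.1] [ 4.  25.3] 26.18 corners [[456.0, -444.0], [467.0, -466.0], [471.0, -465.0], [459.0, -442.0]]
```

View pics/w15.png

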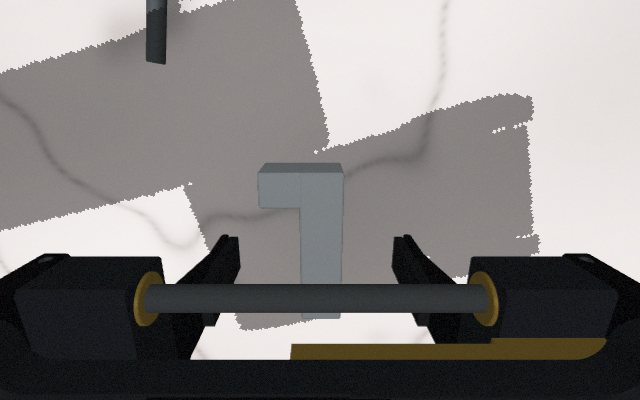

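{"api": "step_arm", "payload": {"motion": [0.5,0.25,0,0,0,0,1.5,0.25,0,0,0,0,2.5,0.25,0,0,0,0,3.1,0.25,0,0,0,0,3.1,0.25,0,0,0,0], "grip": 0.3}}

```text
clock: 25.22
ee_pos: [0.5137, -0.4339, 0.0136]
tcp_rot: [[-0.001, 0.436, -0.9], [0.001, -0.9, -0.436], [-1.0, -0.002, 0.0]]
force: [0.2, 0.8, -0.1]
gripper_width: 0.0612
```

```bash
python3 p.py 513 -430.5 12.5 -153.9 1
```

```text
t 25.23 tcp [ 513.7 -433.9   13.6] yaw -154.18 tilt 0.1 F [ 0.2  0.8 -0.1] w 61.2 J [-50.  49.  82.   0.  49.  14.]
[[0.11, -0.33, -0.09, -0.005, 0.0, 0.002]]
```

{"api": "step_arm", "payload": {"motion": [0,0,0,0,0,0,0,0,0,0,0,0,0,0,0,0,0,0,0,0,0,0,0,0,0,0,0,0,0,0], "grip": 1}}

```text
clock: 25.85
ee_pos: [0.5133, -0.4326, 0.0146]
tcp_rot: [[-0.002, 0.436, -0.9], [0.003, -0.9, -0.436], [-1.0, -0.004, 0.001]]
force: [-1.6, 4.2, 4.5]
gripper_width: 0.0258
```

{"api": "step_arm", "payload": {"motion": [0,0,0,0,0,0,0,0,0,0,0,0]}}

```text
clock: 26.1
ee_pos: [0.5133, -0.4326, 0.0146]
tcp_rot: [[-0.002, 0.436, -0.9], [0.003, -0.9, -0.436], [-1.0, -0.004, 0.001]]
force: [-2.9, 5.7, 5.8]
gripper_width: 0.0255
```

```bash
python3 p.py;python3 w.py w16 24 36 30
```

```text
t 26.1 tcp [ 513.3 -432.6   14.6] yaw -154.16 tilt 0.22 F [-2.9  5.7  5.8] w 25.5 J [-50.  49.  82.   0.  49.  14.]
[ 240  182  119  102 7756] h 31.0 [ 524.4 -416.9] [55.9 58.9] 25.88 corners [[486.0, -403.0], [512.0, -456.0], [562.0, -431.0], [537.0, -378.0]]
[ 292  313   47   31 1430] h 31.0 [ 476.1 -448.6] [20.5 25.9] 26.03 corners [[461.0, -441.0], [473.0, -465.0], [491.0, -456.0], [480.0, -432.0]]
```

{"api": "step_arm", "payload": {"motion": [-0.6,0,0,0,0,0,-2,0,0,0,0,0,-4,0,0,0,0,0,-7,0,0,0,0,0,-9,0,0,0,0,0]}}

```text
clock: 26.78
ee_pos: [0.515, -0.4354, 0.1073]
tcp_rot: [[0.003, 0.436, -0.9], [-0.003, -0.9, -0.436], [-1.0, 0.004, -0.001]]
force: [-0.2, -1.0, -7.2]
gripper_width: 0.0256
```

```bash
python3 p.py 535.5 275.7 105 -176.9 15;python3 w.py w17 90 125 120
```

```text
t 26.77 tcp [ 515.  -435.4  107.3] yaw -154.18 tilt 0.23 F [-0.2 -1.  -7.2] w 25.6 J [-50.  41.  80.  -0.  58.  14.]
[[0.0, -4.21, -2.19, 0.026, -0.001, -0.004], [0.0, -8.42, -4.38, 0.053, -0.001, -0.004], [0.0, -12.62, -6.56, 0.079, -0.001, -0.004], [0.0, -16.83, -8.75, 0.106, -0.001, -0.004], [0.01, -21.04, -10.94, 0.132, -0.001, -0.004]]
[[0.01, -25.25, -13.13, 0.159, -0.001, -0.004], [0.01, -29.45, -15.32, 0.185, -0.001, -0.004], [0.01, -33.66, -17.51, 0.212, -0.001, -0.004], [0.01, -37.87, -19.69, 0.238, -0.001, -0.004], [0.01, -42.08, -21.88, 0.264, -0.001, -0.004]]
[[0.01, -46.29, -24.07, 0.291, -0.001, -0.004], [0.01, -50.49, -26.26, 0.317, -0.002, -0.004], [0.02, -54.7, -28.45, 0.344, -0.002, -0.004], [0.02, -58.91, -30.64, 0.37, -0.002, -0.004], [0.02, -63.12, -32.82, 0.397, -0.002, -0.004]]
[ 240  173  118  111 8651] h 123.5 [ 526.8 -418.8] [61.4 59.4] 25.76 corners [[486.0, -405.0], [512.0, -459.0], [567.0, -432.0], [542.0, -379.0]]
[ 293  313   46   31 1426] h 123.7 [ 475.7 -452.3] [20.8 26.3] 25.62 corners [[461.0, -445.0], [472.0, -469.0], [491.0, -460.0], [479.0, -436.0]]
```

View pics/w17.png

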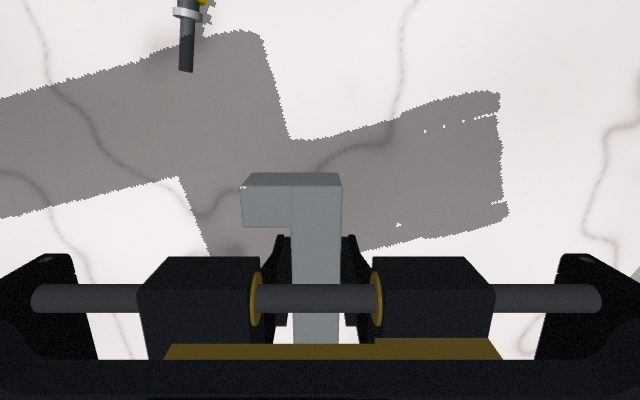

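Held level. Transit to the foot tray.

{"api": "step_arm", "payload": {"motion": [0,-3,-1.6,0.02,0,0,0,-7,-3.6,0.05,0,0,0,-11.5,-6,0.07,0,0,0,-16,-8.3,0.1,0,0,0,-20.5,-10.7,0.13,0,0]}}

```text
clock: 27.45
ee_pos: [0.5213, -0.2019, 0.1049]
tcp_rot: [[0.001, 0.314, -0.949], [-0.0, -0.949, -0.314], [-1.0, 0.001, -0.001]]
force: [0.9, -0.5, -7.2]
gripper_width: 0.0254
```

```bash
python3 p.py 535.5 275.7 108 -176.9 10
```

```text
t 27.45 tcp [ 521.3 -201.9  104.9] yaw -161.71 tilt 0.06 F [ 0.9 -0.5 -7.2] w 25.4 J [-33.  35.  98.   0.  48.  39.]
[[-0.03, -4.49, -1.63, 0.027, -0.001, -0.001], [-0.07, -8.98, -3.27, 0.053, -0.001, -0.001], [-0.1, -13.47, -4.9, 0.08, -0.001, -0.001], [-0.13, -17.96, -6.54, 0.106, -0.001, -0.001], [-0.17, -22.45, -8.17, 0.133, -0.001, -0.001]]
[[-0.2, -26.94, -9.8, 0.159, -0.001, -0.001], [-0.23, -31.43, -11.44, 0.186, -0.001, -0.001], [-0.26, -35.92, -13.07, 0.212, -0.001, -0.001], [-0.3, -40.41, -14.71, 0.239, -0.001, -0.001], [-0.33, -44.9, -16.34, 0.265, -0.001, -0.001]]
```

{"api": "step_arm", "payload": {"motion": [0,-4.5,-1.6,0.03,0,0,0,-9,-3.3,0.05,0,0,0,-13.5,-4.9,0.08,0,0,0,-18,-6.5,0.11,0,0,0,-22.5,-8.2,0.13,0,0]}}

```text
clock: 28.08
ee_pos: [0.5284, 0.0376, 0.105]
tcp_rot: [[0.001, 0.189, -0.982], [-0.0, -0.982, -0.189], [-1.0, 0.001, -0.001]]
force: [0.7, -0.2, -7.1]
gripper_width: 0.0251
```

```bash
python3 p.py 535.5 275.7 108 -176.9 5
```

```text
t 28.07 tcp [528.4  37.6 105. ] yaw -169.12 tilt 0.08 F [ 0.7 -0.2 -7.1] w 25.1 J [ -8.  33. 102.  -0.  45.  71.]
[[-0.06, -4.65, -1.04, 0.027, -0.001, -0.001], [-0.12, -9.3, -2.08, 0.054, -0.001, -0.001], [-0.18, -13.95, -3.12, 0.082, -0.001, -0.001], [-0.24, -18.6, -4.16, 0.109, -0.001, -0.0], [-0.3, -23.25, -5.19, 0.136, -0.001, -0.0]]
```

{"api": "step_arm", "payload": {"motion": [0,-4.5,-1,0.03,0,0,0,-9.3,-2.1,0.06,0,0,0,-14,-3.1,0.08,0,0,0,-18.5,-4.2,0.11,0,0,0,-22,-5,0.13,0,0]}}

```text
clock: 28.7
ee_pos: [0.5355, 0.2638, 0.1049]
tcp_rot: [[0.001, 0.061, -0.998], [0.0, -0.998, -0.061], [-1.0, -0.0, -0.001]]
force: [-0.1, -0.9, -7.4]
gripper_width: 0.0256
```

{"api": "step_arm", "payload": {"motion": [0,-0.5,0,0,0,0,0,-1,0,0.01,0,0,0,-1,0,0.01,0,0,0,-1,0,0.01,0,0]}}

```text
clock: 29.2
ee_pos: [0.5349, 0.2706, 0.1045]
tcp_rot: [[-0.0, 0.049, -0.999], [-0.0, -0.999, -0.049], [-1.0, 0.0, 0.0]]
force: [1.1, 0.5, -6.7]
gripper_width: 0.0257
```

```bash
python3 tray.py w18;python3 p.py 535.5 275.7 35 -176.9 1
```

```text
blue [ 111  115   56  146 1152] [531.1 422.9] [ 40.3 127.7] 86.07 [[466.0, 407.1000061035156], [593.4000244140625, 398.3999938964844], [596.0999755859375, 438.6000061035156], [468.79998779296875, 447.3999938964844]]
blue [ 254  138   81   35 2685] [570.2 291.6] [28.4 66.2] 2.82 [[554.4000244140625, 324.0], [557.7000122070312, 257.8999938964844], [586.0999755859375, 259.29998779296875], [582.7999877929688, 325.3999938964844]]
blue [421 226  66  31 380] [497.9 145.8] [30. 55.] 0.52 [[482.70001220703125, 173.1999969482422], [483.20001220703125, 118.19999694824219], [513.2000122070312, 118.4000015258789], [512.7000122070312, 173.5]]
t 29.25 tcp [534.9 270.7 104.6] yaw -177.16 tilt 0.02 F [-0.6  0.1 -6.1] w 25.8 J [ 16.  37.  92.  -0.  51. 103.]
[[6.96, -0.5, -0.09, -0.005, 0.0, -0.0]]
```

View pics/w18.png

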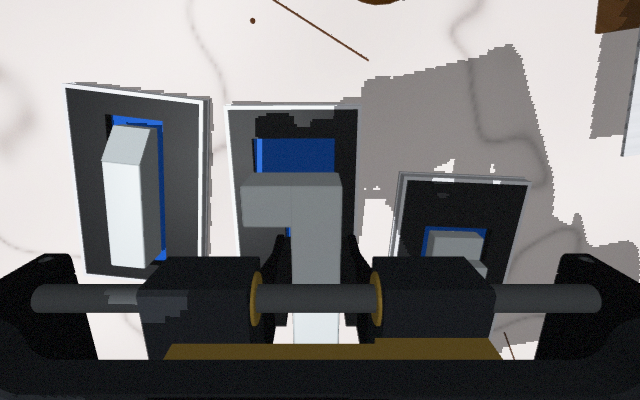

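```bash
python3 - <<'E'
from h import *
c=dict(np.load("w18.npz"))
print(ray(c,[(241,186),(342,186),(291,228),(340,228)],.120)*1000)
c2=c["frame"][150:260,220:360];cv2.imwrite("pics/w18c.png",cv2.resize(c2,None,fx=5,fy=5))
E
```

```text
[[575.11923102 310.18035347 120.        ]
 [577.51362682 261.49496103 120.        ]
 [554.3273218  285.51982584 120.        ]
 [555.53831152 260.85969874 120.        ]]
```

View pics/w18c.png

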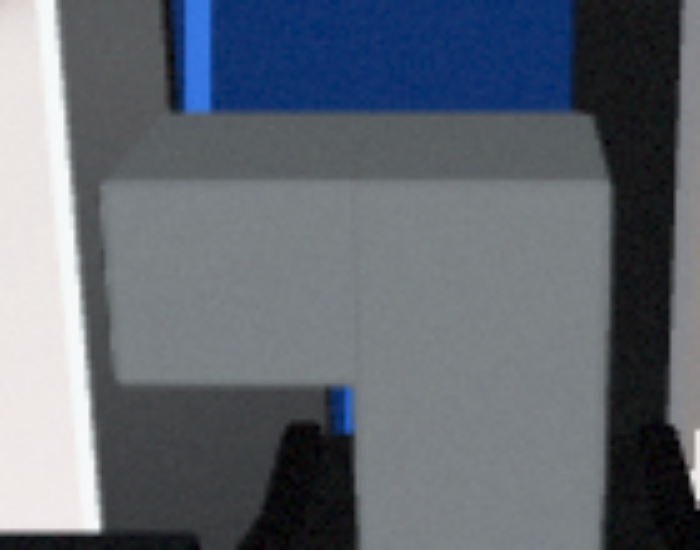

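{"api": "step_arm", "payload": {"motion": [1.5,-0.6,0,0,0,0,3.2,-0.6,0,0,0,0,5,-0.6,0,0,0,0,6.6,-0.6,0,0,0,0,6.8,-0.6,0,0,0,0]}}

```text
clock: 29.88
ee_pos: [0.5331, 0.2772, 0.0344]
tcp_rot: [[-0.004, 0.051, -0.999], [-0.001, -0.999, -0.051], [-1.0, 0.001, 0.004]]
force: [-0.5, 0.1, -6.0]
gripper_width: 0.0252
```

```bash
python3 tray.py w19;python3 p.py 535.5 276.4 22 -176.9 1
```

```text
blue [  48  119   79  165 1508] [540.8 423.1] [ 39.4 107.4] 85.9 [[485.8999938964844, 407.29998779296875], [593.0, 399.70001220703125], [595.7999877929688, 438.8999938964844], [488.70001220703125, 446.6000061035156]]
blue [ 243  151  110   86 2864] [555.9 291. ] [56.3 66.5] 2.89 [[526.2000122070312, 322.70001220703125], [529.5, 256.29998779296875], [585.7000122070312, 259.20001220703125], [582.4000244140625, 325.6000061035156]]
t 29.93 tcp [533.7 277.4  35.1] yaw -177.09 tilt 0.14 F [-0.7  0.8 -7.9] w 25.6 J [ 17.  43.  93.  -0.  44. 104.]
[[1.31, 0.11, -0.17, -0.003, 0.002, -0.001]]
```

View pics/w19.png

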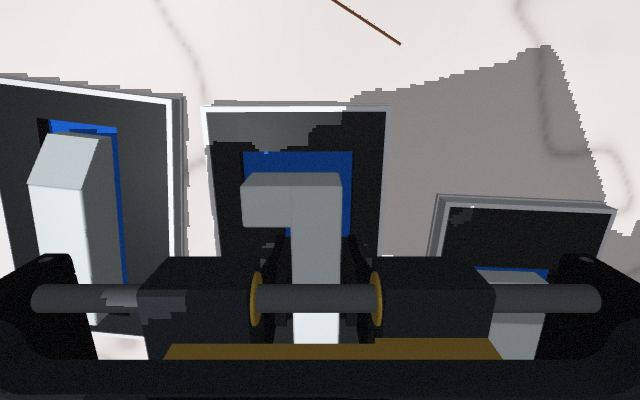

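```bash
python3 - <<'E'
from h import *
c=dict(np.load("w19.npz"))
print(ray(c,[(241.5,186),(342,186)],.0505)*1000)
E
```

```text
[[573.59327265 316.43084614  50.5       ]
 [576.01690932 268.24049296  50.5       ]]
```

{"api": "step_arm", "payload": {"motion": [0,0,-0.15,0,0,0,0.4,0,-0.15,0,0,0,0.8,0,-0.15,0,0,0,1.1,0,-0.15,0,0,0,1.2,0,-0.15,0,0,0]}}

```text
clock: 30.55
ee_pos: [0.5358, 0.2777, 0.0243]
tcp_rot: [[-0.0, 0.051, -0.999], [-0.0, -0.999, -0.051], [-1.0, 0.0, 0.0]]
force: [0.3, -0.5, -6.4]
gripper_width: 0.0254
```

{"api": "step_arm", "payload": {"motion": [0.05,0,0,0,0,0,0.1,0,0,0,0,0,0.1,0,0,0,0,0]}}

```text
clock: 30.92
ee_pos: [0.536, 0.2777, 0.0236]
tcp_rot: [[0.0, 0.051, -0.999], [0.0, -0.999, -0.051], [-1.0, 0.0, -0.0]]
force: [-0.6, 0.1, -7.2]
gripper_width: 0.0255
```

{"api": "step_arm", "payload": {"motion": [0.1,0,0,0,0,0,0.2,0,0,0,0,0,0.2,0,0,0,0,0]}}

```text
clock: 31.3
ee_pos: [0.5359, 0.2777, 0.0214]
tcp_rot: [[-0.0, 0.051, -0.999], [-0.0, -0.999, -0.051], [-1.0, 0.0, 0.0]]
force: [-0.6, -0.4, -6.7]
gripper_width: 0.0257
```

{"api": "step_arm", "payload": {"motion": [0.05,0,0,0,0,0,0.1,0,0,0,0,0,0.1,0,0,0,0,0]}}

```text
clock: 31.68
ee_pos: [0.536, 0.2778, 0.0207]
tcp_rot: [[0.0, 0.051, -0.999], [0.0, -0.999, -0.051], [-1.0, -0.0, -0.0]]
force: [0.4, 0.1, -5.0]
gripper_width: 0.0257
```

{"api": "step_arm", "payload": {"motion": [0.05,0,0,0,0,0,0.1,0,0,0,0,0,0.1,0,0,0,0,0]}}

```text
clock: 32.05
ee_pos: [0.5361, 0.2777, 0.0206]
tcp_rot: [[0.0, 0.051, -0.999], [0.0, -0.999, -0.051], [-1.0, -0.0, -0.0]]
force: [-2.9, -2.7, 5.9]
gripper_width: 0.0254
```

{"api": "step_arm", "payload": {"motion": [-0.1,0,0,0,0,0,-0.1,0,0,0,0,0,-0.1,0,0,0,0,0,-0.1,0,0,0,0,0], "grip": 0.4}}

```text
clock: 32.55
ee_pos: [0.5361, 0.2778, 0.0204]
tcp_rot: [[0.0, 0.051, -0.999], [0.0, -0.999, -0.051], [-1.0, -0.0, -0.0]]
force: [-0.6, -0.0, 0.2]
gripper_width: 0.0508
```

{"api": "step_arm", "payload": {"motion": [-2,0,0,0,0,0,-5,0,0,0,0,0,-9,0,0,0,0,0,-13,0,0,0,0,0,-17,0,0,0,0,0], "grip": 0.4}}

```text
clock: 33.17
ee_pos: [0.536, 0.2778, 0.1934]
tcp_rot: [[0.002, 0.051, -0.999], [0.0, -0.999, -0.051], [-1.0, -0.0, -0.002]]
force: [0.4, 0.1, -0.2]
gripper_width: 0.0521
```

{"api": "step_arm", "payload": {"motion": [0,0,5,0,0,0,0,0,10,0,0,0,0,0,13,0,0,0,0,0,13,0,0,0,0,0,13,0,0,0]}}

```text
clock: 33.8
ee_pos: [0.4081, 0.2716, 0.1917]
tcp_rot: [[0.004, 0.051, -0.999], [0.001, -0.999, -0.051], [-1.0, -0.001, -0.004]]
force: [-0.2, 0.9, 0.5]
gripper_width: 0.0523
```

```bash
python3 tray.py w20;python3 p.py;python3 - <<'E'
from plant import read_camera
from h import *
c=dict(np.load("w20.npz"));W=world(c);h=W[...,2]
import json
for n in("top","side"):
    c=dict(read_camera(n));np.savez(n+"9.npz",**c);cv2.imwrite(f"pics/{n}9.png",c["frame"])
E
```

```text
blue [155   0  40 115 855] [521.5 422.8] [ 40.  107.9] 85.42 [[466.1000061035156, 407.1000061035156], [573.7000122070312, 398.5], [576.9000244140625, 438.3999938964844], [469.29998779296875, 447.0]]
blue [ 271    0   69  118 1947] [524.5 289. ] [109.6  66.5] 3.07 [[468.0, 319.20001220703125], [471.5, 252.8000030517578], [581.0, 258.70001220703125], [577.5, 325.1000061035156]]
blue [407  77  64  79 947] [476.5 146.3] [80.3 55.8] 0.33 [[436.20001220703125, 174.0], [436.5, 118.0999984741211], [516.7999877929688, 118.5999984741211], [516.5, 174.39999389648438]]
t 33.85 tcp [408.3 271.6 191.4] yaw -177.11 tilt 0.2 F [ 1.4  0.5 -0.2] w 52.1 J [ 21.  22. 103.  -0.  54. 108.]
```

View pics/w20.png

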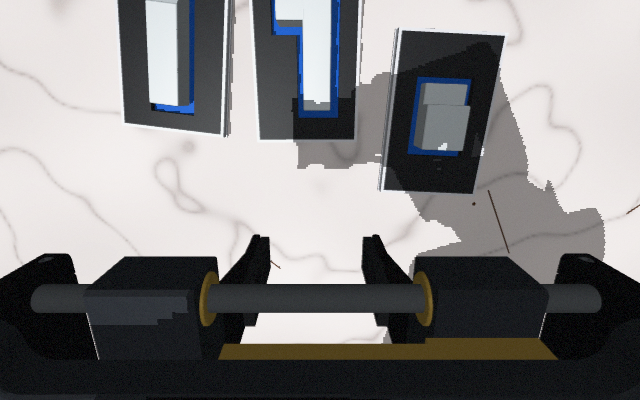

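View pics/side9.png

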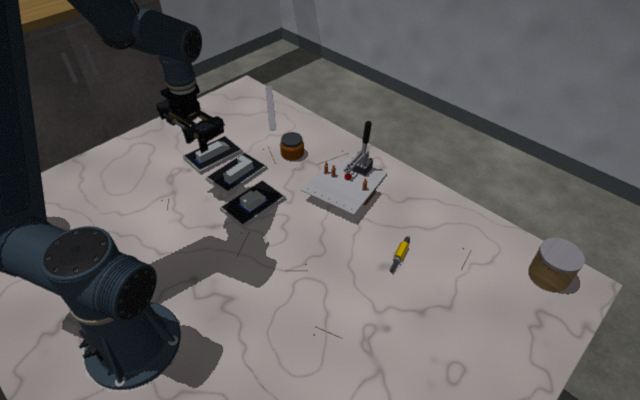

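View pics/top9.png

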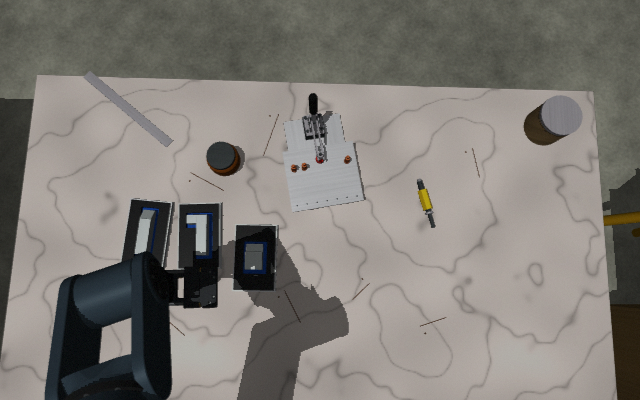

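```bash
python3 - <<'E'
from h import *
for n in("w20","top9"):
    c=dict(np.load(n+".npz"));W=world(c).reshape(-1,3)*1000
    for nm,(x,y,yaw,x0,x1,y0,y1) in dict(wedge=(533,419,-4,-50,28,-10,10),foot=(528.5,288,3.1,-45,24,-21,-3),block=(478,146.5,.3,-28,8,-16,16),step=(478,146.5,.3,16,28,-16,16)).items():
        a=np.radians(yaw);d=W[:,:2]-[x,y];u=d@[np.cos(a),np.sin(a)];v=d@[-np.sin(a),np.cos(a)]
        k=(u>x0)&(u<x1)&(v>y0)&(v<y1)&(W[:,2]<60)
        if k.sum()<30: print(n,nm,"few",k.sum());continue
        z=W[k,2];m=abs(z-np.median(z))<5
        A=np.c_[u[k],v[k],np.ones(k.sum())][m];p=np.linalg.lstsq(A,z[m],rcond=None)[0]
        print(n,nm,k.sum(),"z",np.median(z).round(1),"slope deg",np.degrees(p[:2]).round(2))
a=np.load("top0.npz")["frame"].astype(int);b=np.load("top9.npz")["frame"].astype(int)
for nm,s in dict(set=np.s_[170:235,410:445],jar=np.s_[135:180,200:248],jig=np.s_[90:200,280:370]).items(): print(nm,"max mean diff",np.abs(a-b)[s].max(),np.abs(a-b)[s].mean().round(2))
E
python3 p.py
```

```text
w20 wedge 2009 z 37.0 slope deg [0.03 0.02]
w20 foot 1572 z 37.0 slope deg [-0.06 -0.09]
w20 block 1220 z 37.1 slope deg [-0.09  0.06]
w20 step 405 z 23.1 slope deg [1.13 0.18]
top9 wedge 257 z 35.5 slope deg [0.13 0.15]
top9 foot 200 z 35.4 slope deg [ 0.38 -0.49]
top9 block 194 z 35.4 slope deg [-1.6  -0.51]
top9 step 64 z 21.9 slope deg [1.16 1.26]
set max mean diff 22 13.96
jar max mean diff 22 10.43
jig max mean diff 22 14.13
t 33.95 tcp [407.9 271.4 190.9] yaw -177.13 tilt 0.11 F [ 0.2  0.4 -0.6] w 52.1 J [ 21.  22. 103.  -0.  54. 108.]
```

```bash
python3 -c "
from plant import job_done;print(job_done())"
```

```text
the job is handed in; nothing more can be done
None
```

All three bucking bars are flat on the floors of their own pockets. I handed the job in at about 34 s of the 109 s allowed.

- **Wedge bar:** I gripped its square end and drew it about 88 mm along the bench, so the nose ended about 35 mm clear of the skin. I then regripped it near its balance point, lifted it and placed it. I saw no side load on the skin or jig.
- **Block and footed bars:** I lifted, carried and lowered each one.
- **Release:** I let go of each bar only after the force reading showed it touching the pocket floor. The wrist force stayed under about 10 N in every reading.

**Last checks**
- **Seating:** The tops measured 37.0 mm in the wrist camera and 35.4 mm in the top camera, against 36 mm expected. Both are within calibration.
- **Level:** The wrist camera showed under 0.1° of tilt on all three full-height tops. The top camera showed up to 1.6° on the block, but on few, noisy pixels. Both cameras put the block's small lower step at about 1.1°, which is also from few pixels.
- **Fit:** Blue shows around the bars in the wrist pictures, though part of the footed bar's far end was out of frame in the last one.
- **Other items:** The rivet set, jar and jig are in the same place in the before and after pictures. They differ only by an even change in brightness (22 levels at most).
- **Robot:** The gripper is open and clear of everything.

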